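Prop the wheel control's flap and set the trim knob

ROBOT

A 6-joint arm with a two-finger parallel gripper is mounted at the origin on the work surface. World frame = base frame: x ahead of the robot, y to its left, z up, the work surface at z = 0. Lengths are in m, angles in rad, forces in N, time in s.
With the tool pointing down it reaches from about 0.225 to 0.725 m from the base axis. Payload 3.1 kg.
Tool frame: the origin (TCP) lies on the centre line of the jaws, within the pads' length; the fingertips stand 25 mm ahead of it and the grasp point (between the pads) lies 6 mm ahead of it; z points along the fingers, y is the direction in which the jaws open and shut (so a half turn about z gives the same grasp; the last joint's range is limited). The gripper opens to 85 mm and grips with 20 to 120 N. Pads are 22 mm wide; open, the fingers measure 114 mm over their backs; the gripper's body (76 mm by 85 mm) begins 54 mm behind the grasp point. The pads swing forward as they close: fully open they stand 13 mm farther back than shut.
Start: joints at [-1.326, 0.048, 0.099, 1.622, 0, 1.443], TCP at [0.191, -0.489, 0.256] pointing down, gripper open.
Joint ranges: [-2.91, 2.91], [-0.99, 1.94], [-1.21, 1.42], [-2.12, 2.29], [-1.49, 1.47], [-3.14, 3.14]. Speed limits (rad/s): [2.79, 2.79, 3.14, 3.14, 3.14, 3.14].

INTERFACE

Orientations are given as a unit quaternion [w, x, y, z].
In Python, from station import robot gives the robot as it stands. The module is installed in compiled form; this text tells all that it offers.
- The arm moves only by the tool jog_arm, never from a script. Its argument "motion" is text: rows parted by semicolons, each of 7 numbers parted by spaces: the shift along the tool's x, y, z in mm, then the turn, a rotation vector about the tool's x, y, z in degrees, then the closure, from 0 (fully open) to 1 (shut). A call has 1 to 12 rows; each row is the pose to reach, as a shift and turn from the pose commanded when the call began, along the tool's axes at that moment; what a row does not reach only later rows make up. A row lasts 1/8 s, in which the tool goes at most 62.5 mm and 10.7 degrees, less where a joint would pass 70% of its speed; a pose out of reach is approached as far as the arm can. A call with a gripper value outside its range is refused whole. The fingers move at their own pace and stop on an object; the grip force is fixed at half the most. Time passes only in rows, so rows that repeat a pose let the fingers close. It gives the time, the measured TCP pose, the force and the opening at its end, in the units of the state.
- robot.sense(): the state, without advancing time (a new reading comes with each control period).
- robot.get_image(name): name is "side" or "top" or "wrist"; returns the picture (480x640x3 uint8, red, green, blue); there is no depth.
- robot.camera_params(name): a dict with "fx", "fy", "cx", "cy" (pixels), "dist" ([k1, k2, p1, p2, k3] as OpenCV has them; the pictures are not rectified), "camera_from_world" (4x4, takes a point from world to camera coordinates). Camera axes: x right, y down, z forward; pixel columns grow to the right and rows downward; lengths in m; the calibration is good to about 2 mm. A picture is of the moment at which its call begins: read the wrist's pose just before it. camera_params takes no time and is no camera call; for the wrist camera it gives the pose at the moment of the call.
- robot.close_job(): hands the job in, once; it reports no verdict.
The state is a dict: "time": time; "joint_pos": joint angles; "qvel": joint speeds; "joint_efforts": joint torques, N m; "eef_pos": TCP position; "tool_rot": TCP orientation; "force": force on the tool from outside, world axes, zero at the start; "moment": the same for the moment, N m; "opening": finger opening in m.
Only numpy, scipy, OpenCV 4.12 (cv2) and the standard library are available. Lean on these libraries where they do the work, as an engineer would, in place of code of your own. Each camera call takes 0.05 s, during which the arm holds its last target.

TASK

Prop open the sprung clear flap of the banding wheel's control box with the wooden pin from its rest: set the pin upright with its thick foot fully down in the round socket in the deck (feel for it lightly: its plate sits a few millimetres off true), so that the flap leans on it by itself. Then turn the knob beneath the flap clockwise until its pointer lines up with the raised white rib on the deck, and leave the flap propped. Work gently, never forcing the pin against the box, and leave the clay pieces alone.

Things in the scene. Friction and masses are not known exactly. Their poses are not given: they have to be found in the camera images.
- console: grey control box, fixed: 200 (x) by 240 (y) by 50 mm high; its flat top is the deck. Origin: centre of its underside on the table. Its -x side is the front, towards the robot up to a small yaw. Under the flap: the knob at -y, the socket at +y. Two hinge ears (24 by 8 mm, 24 mm above the deck) stand at x = 45, y = +-106 mm; two thin posts at x = -62, y = +-106 mm.
- socket (a point): nominal centre of the mouth of the round socket, at (56, 60, 53) mm in the box's frame, level with the top of its steel plate, the collar (62 mm square, 3 mm proud of the deck, fixed). Bore 32 mm, 28 mm deep, 1.5 mm chamfer. The collar was fitted carelessly: the true bore lies up to 4.5 mm off this point in the box's x and in its y (height and depth are true): find it by feel.
- flap (a joint): angle of the clear flap (rad): 0 closed and level, grows as it opens upward, stop at 1.75; leaning on the seated pin (which tips 0.14 rad in its socket) it reads 1.1 to 1.4. It turns about a line along the box's y axis at x = 45, z = 65 mm in the box's frame. 0.12 kg; weight and spring pull it shut with 0.15 N m closed (1.3 N at the edge), 0.08 N m fully open, so it never stays open by itself.
- flap_edge (a point): middle of the flap's free front edge, underside; 118 mm from the hinge line along the flap, 30 mm square off it. The flap is a plate 110 by 192 mm, 5 mm thick, on side arms: closed, its underside is 45 mm above the deck, from x = 37 to x = -73 mm in the box's frame, open below at front and sides; upright, its inner face stands some 30 mm behind the hinge line.
- knob (a joint): angle of the knob in rad, grows as it turns clockwise seen from above; stops at 0 and 1.5. The pointer is at the white rib on the deck at 0.90. Held by dry friction of about 0.1 N m; it stays where it is left.
- knob_top (a point): centre of the knob's top, on its vertical axis, at (-40, -58, 83) mm in the box's frame: a black disc 40 mm across, 10 mm high on the deck, and on it an upright grip bar 40 mm long, 12 mm thick, 24 mm high. The pointer is the white-lined bar end; at joint 0 it points along the box's -x turned 0.45 rad anticlockwise seen from above; at 0.45 the bar lies along the box's x axis.
- pin: loose wooden prop pin, 112 mm long, 0.05 kg, standing upright in its rest: a round foot 30 mm across and 28 mm high (1 mm chamfer below), then a square shoulder, then a stem 14 by 14 mm square up to the top. Origin: centre of the foot's underside; z up along the stem, x and y square to its faces. The shoulder can hook under the flap's front edge to lift it.
- rest: fixed wooden block 80 by 80 by 30 mm, on one side of the box, with a 33 mm hole 15 mm deep in which the pin stands (the pin's underside starts 15 mm above the table). Origin: centre of its underside.
- teapot: clay teapot, bystander, about 150 mm long over spout and handle, 86 mm high, on the other side of the box. Origin: centre of its underside.
- potlid: loose clay pot lid, bystander, 68 mm across, 34 mm high. Origin: centre of its underside.
- cup: clay cup, bystander, 66 mm across, 45 mm high. Origin: centre of its underside.
There are look-alikes about, which are no part of the job. What is meant by the pin is not black or pink, and is the smaller of those in its own colour.

How it is judged:
By the outcome, as a careful person would: the job done as asked, in the order asked, and still so for the second after the job is handed in, with the robot touching nothing.
It also fails if it takes over 72 s, if anything falls off the work surface, if the arm or the gripper's body presses on something with over 40 N, if the wrist force passes 120 N, or if a joint passes its speed limit or range.

## Working session

There is one attempt and no reset: what is moved stays moved. The work goes in short steps, Python scripts to look and compute and a tool call to move; the robot and the scene stay as the last step left them, time stands still between calls to the robot, and variables do not carry over. Pictures are saved under pics/ and viewed, and the job is handed in when it is done.

Besides the shell and the picture viewer there is one more tool, called after "Request:" as a command line: name --argument value ..., lists and objects as JSON in quotes. jog_arm: Moves the arm, as the interface text tells. Its arguments: {"type":"object","properties":{"motion":{"type":"string"}},"required":["motion"]}

```bash
mkdir -p pics; ls; python3 - <<'E'
from station import robot
import cv2,numpy as np
np.set_printoptions(precision=4,suppress=True)
s=robot.sense();print(s)
for n in["side","top","wrist"]:
    p=robot.camera_params(n);print(n,{k:np.array(v) for k,v in p.items()})
    cv2.imwrite(f"pics/a_{n}.png",robot.get_image(n)[:,:,::-1])
E
```

```text
pics
{'time': 0.0, 'joint_pos': array([-1.3258,  0.0488,  0.0976,  1.622 ,  0.    ,  1.443 ]), 'qvel': array([-0.0005,  0.0004,  0.0005, -0.0003,  0.0008, -0.0005]), 'joint_efforts': array([  0.0003, -33.8789,  32.0011,   0.0204,  -0.0001,   0.    ]), 'eef_pos': array([ 0.1911, -0.4884,  0.2551]), 'tool_rot': array([-0.0012,  0.9827,  0.1853, -0.0001]), 'force': array([0.1345, 0.0971, 0.2999]), 'moment': array([ 0.0119, -0.0345,  0.0077]), 'opening': 0.08540230815996226}
side {'fx': array(461.8977), 'fy': array(461.8977), 'cx': array(317.3484), 'cy': array(240.675), 'dist': array([0.0183, 0.    , 0.    , 0.    , 0.    ]), 'camera_from_world': array([[-0.7938, -0.6082, -0.0052,  0.4967],
       [-0.363 ,  0.4806, -0.7983,  0.2581],
       [ 0.488 , -0.6318, -0.6023,  0.7921],
       [ 0.    ,  0.    ,  0.    ,  1.    ]])}
top {'fx': array(447.3635), 'fy': array(447.3635), 'cx': array(314.3662), 'cy': array(242.905), 'dist': array([-0.068,  0.   ,  0.   ,  0.   ,  0.   ]), 'camera_from_world': array([[-0.0183, -0.9998, -0.0081,  0.0545],
       [-0.9981,  0.0187, -0.0586,  0.593 ],
       [ 0.0587,  0.007 , -0.9983,  1.0053],
       [ 0.    ,  0.    ,  0.    ,  1.    ]])}
wrist {'fx': array(431.686), 'fy': array(431.686), 'cx': array(317.9257), 'cy': array(245.1323), 'dist': array([-0.0879,  0.    ,  0.    ,  0.    ,  0.    ]), 'camera_from_world': array([[ 0.3637, -0.9315, -0.003 , -0.5238],
       [-0.8997, -0.3521,  0.2581, -0.0329],
       [-0.2415, -0.0912, -0.9661,  0.3788],
       [ 0.    ,  0.    ,  0.    ,  1.    ]])}
```

View pics/a_side.png

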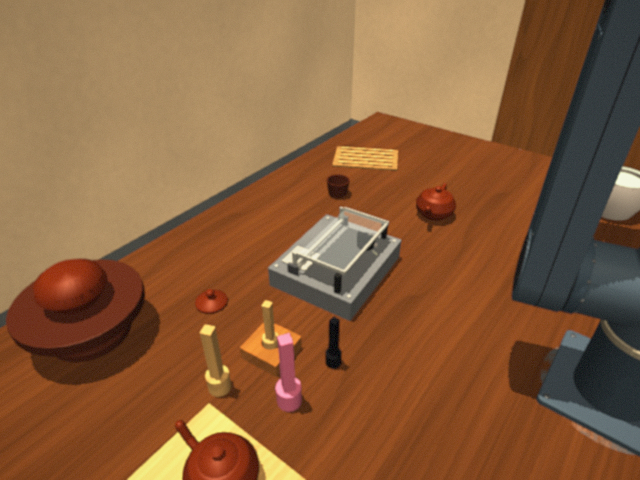

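View pics/a_top.png

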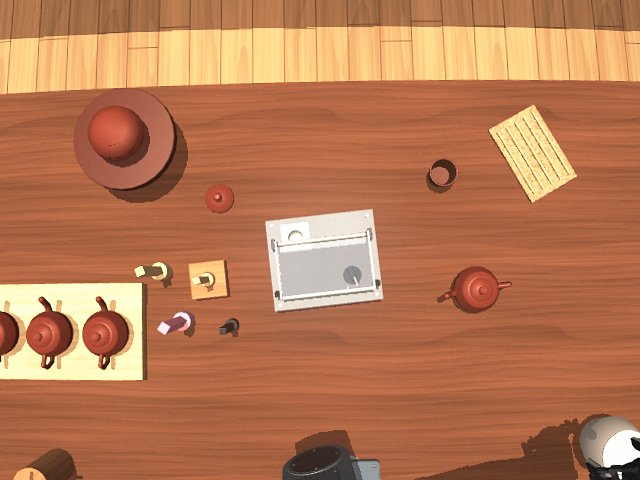

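View pics/a_wrist.png

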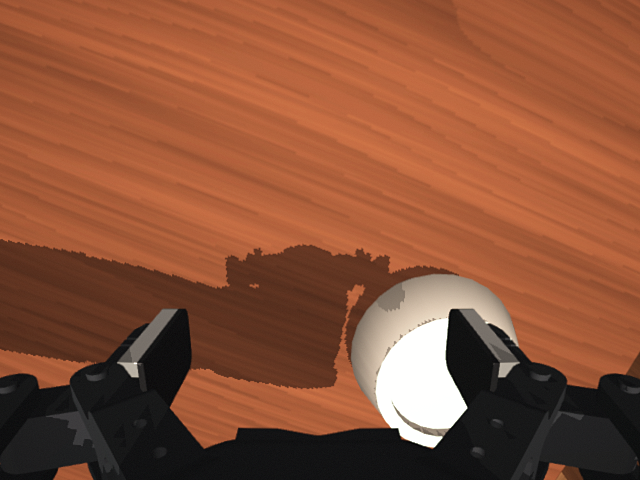

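In the top view, four things could be taken for the pin: a tan one standing on the table (155,271), a pink one (177,323), a black one (229,326) and a tan one in the wooden rest (204,280). The smaller tan one, in the rest, fits the description. I'll check it in a close crop.

```bash
cat > h.py <<'E'
import numpy as np,cv2
from station import robot
from scipy.spatial.transform import Rotation as R
np.set_printoptions(precision=4,suppress=True)
def cp(n):
    p=robot.camera_params(n);K=np.array([[p['fx'],0,p['cx']],[0,p['fy'],p['cy']],[0,0,1]],float)
    return K,np.array(p['dist'],float),np.array(p['camera_from_world'],float)
def ray(c,uv):
    K,d,T=c
    q=cv2.undistortPoints(np.array(uv,float).reshape(-1,1,2),K,d).reshape(-1,2)
    D=np.c_[q,np.ones(len(q))]@T[:3,:3]; o=-T[:3,:3].T@T[:3,3]
    return o,D
def plane(c,uv,z):
    o,D=ray(c,uv); t=(z-o[2])/D[:,2]; return o+t[:,None]*D
def tri(c1,u1,c2,u2):
    o1,d1=ray(c1,[u1]);o2,d2=ray(c2,[u2]);d1=d1[0];d2=d2[0]
    s=np.linalg.lstsq(np.c_[d1,-d2],o2-o1,rcond=None)[0]
    a=o1+s[0]*d1;b=o2+s[1]*d2
    return (a+b)/2,np.linalg.norm(a-b)
def proj(c,X):
    K,d,T=c
    return cv2.projectPoints(np.array(X,float).reshape(-1,1,3),cv2.Rodrigues(T[:3,:3])[0],T[:3,3],K,d)[0].reshape(-1,2)
def q2R(q): return R.from_quat([q[1],q[2],q[3],q[0]])
def target(s,p,q=None,Rt=None):
    """shift in mm and rotvec deg in tool frame from current measured pose"""
    R0=q2R(s['tool_rot']);sh=R0.inv().apply(np.array(p)-s['eef_pos'])*1000
    rv=np.zeros(3) if Rt is None else np.degrees((R0.inv()*Rt).as_rotvec())
    return sh,rv
E
python3 - <<'E'
import cv2,numpy as np
t=cv2.imread('pics/a_top.png');s=cv2.imread('pics/a_side.png')
cv2.imwrite('pics/c1.png',cv2.resize(t[190:350,130:400],None,fx=2.9,fy=2.9,interpolation=cv2.INTER_CUBIC))
cv2.imwrite('pics/c2.png',cv2.resize(s[190:400,190:420],None,fx=2.8,fy=2.8,interpolation=cv2.INTER_CUBIC))
E
```

```text
(no output)
```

View pics/c1.png

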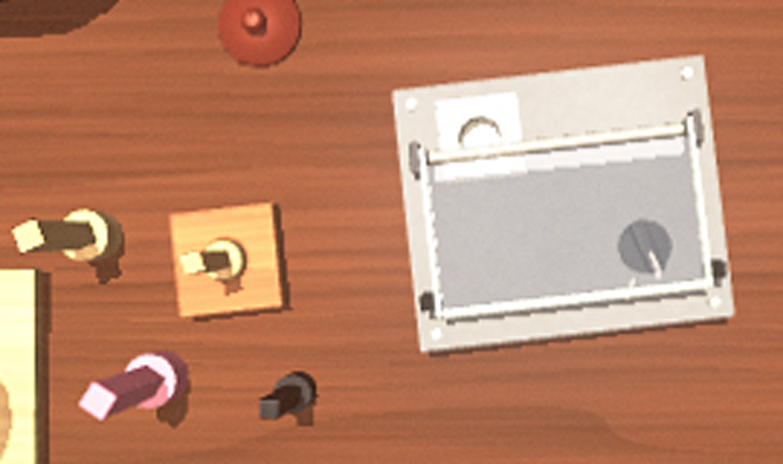

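View pics/c2.png

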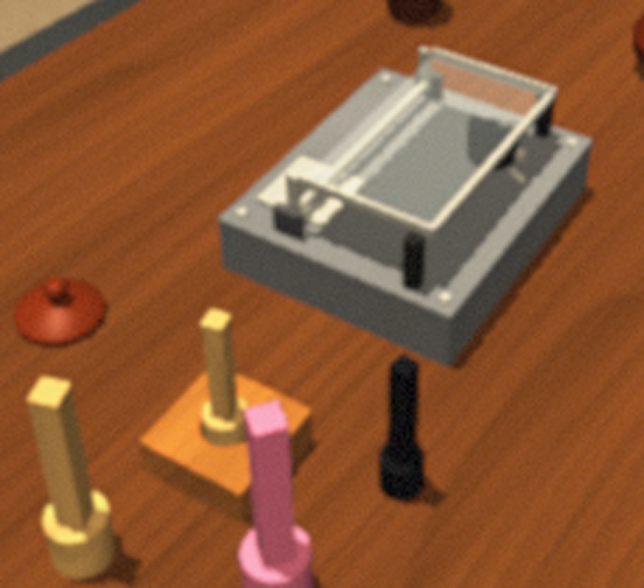

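The crop confirms it: the small tan pin stands in the orange rest, next to a larger tan one, the pink one and the black one. Next I measure the box, rest and pin.

```bash
cat >> h.py <<'E'
def fit(model,pts):
    m=np.array(model,float);p=np.array(pts,float);mc=m.mean(0);pc=p.mean(0)
    A=((m-mc).T@(p-pc)); yaw=np.arctan2(A[0,1]-A[1,0],A[0,0]+A[1,1])
    Rm=np.array([[np.cos(yaw),-np.sin(yaw)],[np.sin(yaw),np.cos(yaw)]])
    t=pc-Rm@mc; return t,yaw,(m@Rm.T+t-p)
E
python3 - <<'E'
from h import *
t=cv2.imread('pics/a_top.png');ct=cp('top');cs=cp('side')
# grey deck mask
hsv=cv2.cvtColor(t,cv2.COLOR_BGR2HSV)
m=((hsv[...,1]<60)&(hsv[...,2]>60)).astype(np.uint8)
m[:200]=0;m[320:]=0;m[:,:255]=0;m[:,395:]=0
m=cv2.morphologyEx(m,cv2.MORPH_CLOSE,np.ones((9,9)))
c=max(cv2.findContours(m,0,2)[0],key=cv2.contourArea)
hull=cv2.convexHull(c);q=cv2.approxPolyDP(hull,6,True).reshape(-1,2);print(q, cv2.contourArea(c))
man=np.array([[393,90],[704,57],[733,315],[422,352]])/2.9+[130,190];print(man)
W=plane(ct,man,.05)[:,:2];print(W,[np.linalg.norm(W[i]-W[i-1]) for i in range(4)])
mod=[[.1,.12],[.1,-.12],[-.1,-.12],[-.1,.12]]
tt,y,r=fit(mod,W);print('box',tt,y,r)
# side view corners
sm=np.array([[221,222],[386,70],[592,142],[455,318]])/2.8+[190,190]
W=plane(cs,sm,.05)[:,:2];print(W,[np.linalg.norm(W[i]-W[i-1]) for i in range(4)])
tt2,y2,r2=fit(mod,W);print('box side',tt2,y2,r2)
rest=np.array([[169,213],[274,203],[284,308],[180,320]])/2.9+[130,190]
W=plane(ct,rest,.03)[:,:2];print('rest',[np.linalg.norm(W[i]-W[i-1]) for i in range(4)]);print(fit([[.04,.04],[.04,-.04],[-.04,-.04],[-.04,.04]],W))
# pin stem top
a=np.array([191,262])/2.9+[130,190]; b=np.array([216,320])/2.8+[190,190]
print('pintop',tri(ct,a,cs,b), plane(ct,[a],.127),plane(cs,[b],.127))
a=np.array([224,260])/2.9+[130,190];print('foot top',plane(ct,[a],.043))
E
```

```text
[[371 209]
 [382 297]
 [275 310]
 [266 221]] 9623.5
[[265.5172 221.0345]
 [372.7586 209.6552]
 [382.7586 298.6207]
 [275.5172 311.3793]]
[[ 0.6428  0.151 ]
 [ 0.6636 -0.088 ]
 [ 0.4664 -0.105 ]
 [ 0.4427  0.1315]] [np.float64(0.20101218069074103), np.float64(0.23990723900288013), np.float64(0.1980239770924291), np.float64(0.2376707499592726)]
box [0.5539 0.0224] 0.09271374449243887 [[-0.0004  0.0001]
 [ 0.0009  0.0001]
 [-0.001  -0.0014]
 [ 0.0005  0.0011]]
[[ 0.637   0.153 ]
 [ 0.6597 -0.0874]
 [ 0.4634 -0.1037]
 [ 0.4394  0.131 ]] [np.float64(0.19887760145396072), np.float64(0.24146104742979504), np.float64(0.1969810883926934), np.float64(0.2359707603641059)]
box side [0.5499 0.0232] 0.09760362212968483 [[ 0.0007 -0.0006]
 [ 0.0014  0.0009]
 [-0.0014 -0.0022]
 [-0.0007  0.0019]]
rest [np.float64(0.0839408990968766), np.float64(0.08319061866742576), np.float64(0.08206310761692022), np.float64(0.08221054046302376)]
(array([0.5137, 0.2852]), np.float64(0.09056783683175922), array([[-0.0019, -0.0019],
       [-0.0011,  0.0014],
       [ 0.001 ,  0.0013],
       [ 0.002 , -0.0008]]))
pintop (array([0.5145, 0.2862, 0.1262]), np.float64(0.0020014389093037186)) [[0.5153 0.2866 0.127 ]] [[0.513  0.2863 0.127 ]]
foot top [[0.5147 0.284  0.043 ]]
```

```bash
python3 - <<'E'
from h import *
s=robot.sense();K,d,T=cp('wrist');o=-T[:3,:3].T@T[:3,3];R0=q2R(s['tool_rot'])
print('cam in tool mm',R0.inv().apply(o-s['eef_pos'])*1000,'cam axes in tool (cols)\n',R0.inv().as_matrix()@T[:3,:3].T)
print(R0.as_matrix())
# viewing pose: tool x along box -x, down
yaw=0.095+np.pi
Rt=R.from_matrix(np.array([[np.cos(yaw),np.sin(yaw),0],[np.sin(yaw),-np.cos(yaw),0],[0,0,-1]]))
# box socket world
bx=np.array([.552,.0228]);c,si=np.cos(.095),np.sin(.095)
B=lambda x,y:bx+np.array([c*x-si*y,si*x+c*y])
print('socket',B(.056,.06),'knob',B(-.04,-.058),'edge',B(-.073,0))
print(target(s,[.48,.02,.30],Rt=Rt))
print(target(s,[.45,.15,.30],Rt=Rt))
E
```

```text
cam in tool mm [  65.6207    0.2136 -117.622 ] cam axes in tool (cols)
 [[-0.0006 -0.966  -0.2584]
 [ 1.     -0.0004 -0.001 ]
 [ 0.0009 -0.2584  0.966 ]]
[[ 0.9313  0.3642 -0.0004]
 [ 0.3642 -0.9313  0.0018]
 [ 0.0003 -0.0018 -1.    ]]
socket [0.6021 0.0878] knob [ 0.5177 -0.0387] edge [0.4793 0.0159]
(array([ 454.2761, -368.4452,  -43.836 ]), array([   0.0004,   -0.1532, -164.0829]))
(array([ 473.6865, -500.4421,  -43.5892]), array([   0.0004,   -0.1532, -164.0829]))
```

Request:
jog_arm --motion "515 -387 -25 0 0 -164 0;515 -387 -25 0 0 -164 0;515 -387 -25 0 0 -164 0;515 -387 -25 0 0 -164 0;515 -387 -25 0 0 -164 0;515 -387 -25 0 0 -164 0;515 -387 -25 0 0 -164 0;515 -387 -25 0 0 -164 0;515 -387 -25 0 0 -164 0;515 -387 -25 0 0 -164 0;515 -387 -25 0 0 -164 0;515 -387 -25 0 0 -164 0"

```text
time: 1.65
eef_pos: [0.5303, 0.061, 0.2803]
tool_rot: [-0.001, 0.252, 0.968, -0.0]
force: [-0.5, -0.3, -0.5]
opening: 0.0855
```

Request:
jog_arm --motion "0 0 0 0 0 -34.7 0;0 0 0 0 0 -34.7 0;0 0 0 0 0 -34.7 0;0 0 0 0 0 -34.7 0;0 0 0 0 0 -34.7 0"

```text
time: 2.28
eef_pos: [0.5297, 0.059, 0.2808]
tool_rot: [-0.0, -0.043, 0.999, 0.0]
force: [-1.2, 0.4, -0.4]
opening: 0.0856
```

```bash
cat > snap.py <<'E'
import sys,pickle
from h import *
tag=sys.argv[1]
for n in sys.argv[2:]:
    s=robot.sense();c=cp(n);im=robot.get_image(n)
    cv2.imwrite(f'pics/{tag}_{n}.png',im[:,:,::-1]);pickle.dump((c,s),open(f'pics/{tag}_{n}.pkl','wb'))
print(s['time'],s['eef_pos'],s['joint_pos'],q2R(s['tool_rot']).as_matrix()[:2,0])
E
python3 snap.py b wrist
```

```text
2.275 [0.5297 0.059  0.2808] [-0.0148  0.0777  0.1793  1.6734 -0.     -0.1011] [-0.9963 -0.0862]
```

View pics/b_wrist.png

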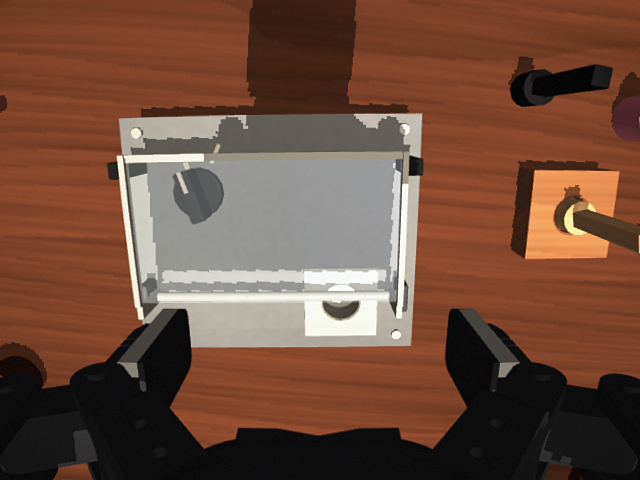

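The wrist view shows the box with deck corners at about (120,119), (422,114) and (411,346). The white collar spans (304–377, 268–335), with the bore near (341,303) partly behind the hinge bar, and the knob is at (198,192). I'll take a zoomed crop.

```bash
python3 - <<'E'
from h import *
t=cv2.imread('pics/b_wrist.png')
cv2.imwrite('pics/b1.png',cv2.resize(t[255:350,290:420],None,fx=6,fy=6,interpolation=cv2.INTER_CUBIC))
cv2.imwrite('pics/b2.png',cv2.resize(t[130:235,140:270],None,fx=5.5,fy=5.5,interpolation=cv2.INTER_CUBIC))
E
```

```text
(no output)
```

View pics/b1.png

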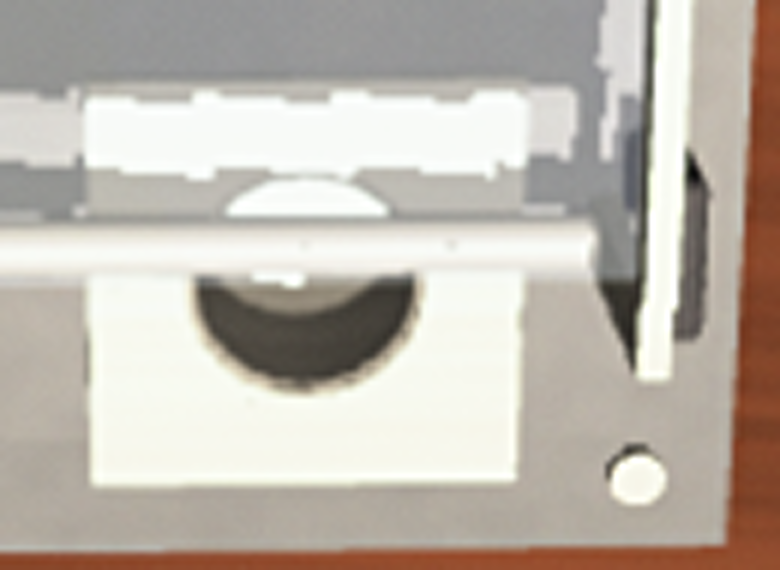

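View pics/b2.png

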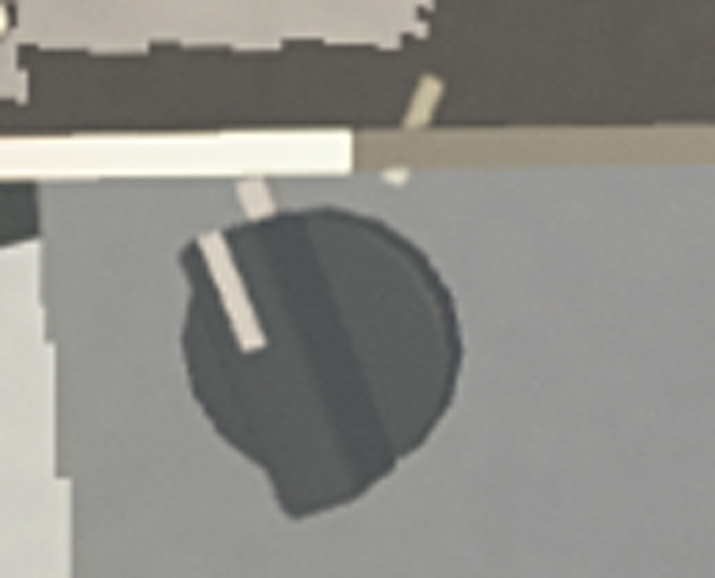

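```bash
python3 - <<'E'
from h import *
import pickle
c,s=pickle.load(open('pics/b_wrist.pkl','rb'))
t=cv2.imread('pics/b_wrist.png')
px=np.array([[120,119],[422,114],[411.2,345.8]]) # (-x,-y),(-x,+y),(+x,+y)
hsv=cv2.cvtColor(t,cv2.COLOR_BGR2HSV)
W=plane(c,px,.05)[:,:2];print(W,np.linalg.norm(W[1]-W[0]),np.linalg.norm(W[1]-W[2]))
tt,y,r=fit([[-.1,-.12],[-.1,.12],[.1,.12]],W);print('box',tt,y,r)
col=np.array([[85,90],[525,90],[517,482],[92,486]])/6+[290,255]
C=plane(c,col,.053)[:,:2];print('collar sides',[np.linalg.norm(C[i]-C[i-1]) for i in range(4)])
def tobox(P):
    d=np.atleast_2d(P)-tt; return np.c_[np.cos(y)*d[:,0]+np.sin(y)*d[:,1],-np.sin(y)*d[:,0]+np.cos(y)*d[:,1]]*1000
print('collar ctr box',tobox(C.mean(0)),tobox(C),'world',C.mean(0))
b=np.array([[190,290],[422,288],[305,393],[306,280]])/6+[290,255]
P=plane(c,b,.053)[:,:2];print('bore pts box',tobox(P),'world',P)
# rest & pin
rs=np.array([[534,169],[620,171],[607,258],[526,258]]);C=plane(c,rs,.03)[:,:2]
print('rest',[np.linalg.norm(C[i]-C[i-1]) for i in range(4)],fit([[-.04,-.04],[-.04,.04],[.04,.04],[.04,-.04]],C))
# knob disc & pointer
k=np.array([[320,360],[213,238],[255,347],[257,195],[427,85],[397,175],[185,255],[292,515],[395,460],[300,215]])/5.5+[140,130]
for z in (.05,.06,.083): print(z,tobox(plane(c,k,z)[:,:2]).tolist())
E
```

```text
[[ 0.4677 -0.1041]
 [ 0.4448  0.1337]
 [ 0.6438  0.1532]] 0.23889961902900853 0.19994210313862235
box [0.5558 0.0243] 0.09547763911161604 [[-0.     -0.0006]
 [-0.      0.0005]
 [ 0.0001  0.0001]]
collar sides [np.float64(0.06118296570970408), np.float64(0.06179090395769589), np.float64(0.06065401320540229), np.float64(0.06247244785305969)]
collar ctr box [[56.9404 56.1784]] [[26.1526 25.1721]
 [26.811  86.9595]
 [87.4624 87.5272]
 [87.3355 25.0548]] world [0.6071 0.0857]
bore pts box [[56.4653 39.671 ]
 [56.5403 72.9684]
 [72.7582 56.251 ]
 [55.1049 56.3029]] world [[0.6082 0.0692]
 [0.6051 0.1024]
 [0.6228 0.0873]
 [0.6052 0.0856]]
rest [np.float64(0.08035632605834157), np.float64(0.0812808595732251), np.float64(0.08054760392734608), np.float64(0.0798250884781451)] (array([0.5156, 0.2874]), np.float64(0.09469059681093668), array([[ 0.0005,  0.0011],
       [-0.0002, -0.0002],
       [-0.0007, -0.0004],
       [ 0.0003, -0.0005]]))
0.05 [[-37.5473031651272, -60.43742273803201], [-55.860385091372, -75.06040958880843], [-39.64575898081801, -70.0803158872677], [-61.99478825259965, -67.9
[... 433 characters left out ...]
643454417], [-77.56848964809342, -39.604337597023516], [-65.14102706964066, -44.649266616543166], [-54.41853715889316, -76.11571701146322], [-16.192524462523107, -63.55866592353403], [-24.174955573977176, -47.69910959827528], [-59.77445448326523, -58.968249311537534]]
0.083 [[-42.24622352812384, -51.158067707303736], [-58.82542864829851, -64.39655478692504], [-44.14599821072938, -59.88797478231063], [-64.37902845795634, -57.993772126826286], [-78.2212706751248, -34.361231101733075], [-66.63810590649877, -39.063417385555674], [-56.64408125488068, -68.3920979031787], [-21.015070045677575, -56.68814861817128], [-28.455190201701544, -41.906059924434985], [-61.6361278986505, -52.409596046580006]]
```

```bash
python3 - <<'E'
from h import *
ct=cp('top');cs=cp('side')
def T(u): return np.array(u)/2.9+[130,190]
def S(u): return np.array(u)/2.8+[190,190]
print('pink top',tri(ct,T([97,401]),cs,S([268,418])))
print('black top',tri(ct,T([270,407]),cs,S([403,366])))
print('tan2 top',tri(ct,T([29,238]),cs,S([52,392])))
s=robot.sense()
yaw=s['tool_rot'];
print('yaw',np.arctan2(*q2R(yaw).as_matrix()[[1,0],0]))
def Rt(tilt,by=.095):
    return R.from_euler('z',by)*R.from_matrix(np.array([[-1,0,0],[0,1,0],[0,0,-1.]]))*R.from_rotvec([0,-np.radians(tilt),0])
for z in (.2,.118): 
    G=np.array([.515,.2865,z]); 
    r=Rt(20); print(z,target(s,G-.006*r.as_matrix()[:,2],Rt=r), r.as_matrix()[:,2])
E
cat >> h.py <<'E'
def Rt(tilt,by=.095):
    return R.from_euler('z',by)*R.from_matrix(np.array([[-1,0,0],[0,1,0],[0,0,-1.]]))*R.from_rotvec([0,-np.radians(tilt),0])
BX=np.array([.5555,.0240]);BY=.095
def B(x,y): return BX+np.array([np.cos(BY)*x-np.sin(BY)*y,np.sin(BY)*x+np.cos(BY)*y])
E
```

```text
pink top (array([0.4213, 0.3441, 0.1555]), np.float64(0.0016956210757465495))
black top (array([0.4103, 0.235 , 0.1095]), np.float64(0.000782923796544893))
tan2 top (array([0.5338, 0.3956, 0.1459]), np.float64(0.0005885590343560342))
yaw -3.05562621502026
0.2 (array([ -2.8714, 227.8648,  75.301 ]), array([ -0.0865, -20.0439,  -0.513 ])) [ 0.3405  0.0324 -0.9397]
0.118 (array([ -2.9344, 227.8596, 157.301 ]), array([ -0.0865, -20.0439,  -0.513 ])) [ 0.3405  0.0324 -0.9397]
```

```bash
python3 - <<'E'
from h import *
s=robot.sense();r=Rt(15)
for z in (.2,.113): 
    G=np.array([.515,.2865,z]); print(z,target(s,G-.006*r.as_matrix()[:,2],Rt=r))
E
```

```text
0.2 (array([ -3.3705, 227.8693,  75.1432]), array([ -0.0639, -15.0439,  -0.5151]))
0.113 (array([ -3.4374, 227.8638, 162.1432]), array([ -0.0639, -15.0439,  -0.5151]))
```

Request:
jog_arm --motion "-1 60 10 0 -6 0 0;-2 120 30 0 -12 0 0;-3 180 50 0 -15 -0.5 0;-3 228 75 0 -15 -0.5 0;-3 228 75 0 -15 -0.5 0"

```text
time: 2.95
eef_pos: [0.51, 0.2887, 0.2025]
tool_rot: [0.127, -0.05, 0.991, 0.005]
force: [-0.0, 0.3, -0.9]
opening: 0.0851
```

```bash
python3 snap.py d wrist
```

```text
2.95 [0.51   0.2887 0.2025] [ 0.4443 -0.04   -0.1211  1.2493 -0.0875  0.333 ] [-0.9626 -0.0976]
```

View pics/d_wrist.png

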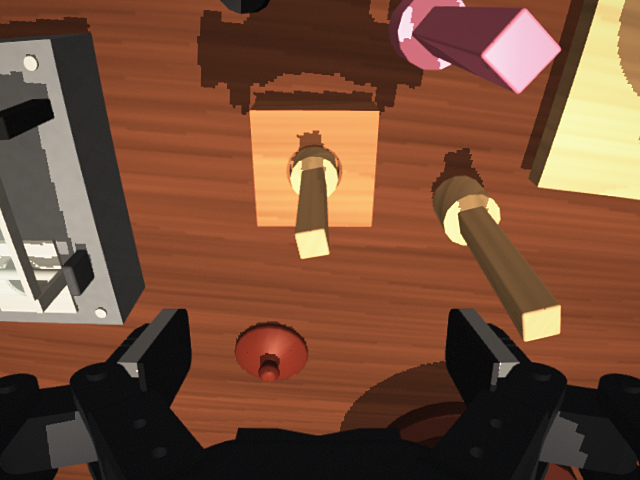

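The wrist view has the pin top centred at (313,244) between the jaws. The second tan pin is off to the right at (540,325), clear of the fingers.

```bash
python3 - <<'E'
from h import *
import pickle
c,s=pickle.load(open('pics/d_wrist.pkl','rb'))
top=np.array([[295,233],[325,229],[329,254],[300,259]])
P=plane(c,top,.127);print(P,P.mean(0),[np.linalg.norm(P[i]-P[i-1]) for i in range(4)])
d=P[1]-P[0];print('yaw',np.arctan2(d[0],-d[1]), np.arctan2(*(P[2]-P[1])[[1,0]]))
s=robot.sense();r=Rt(15);G=np.array([*P.mean(0)[:2],.113]);print(target(s,G-.006*r.as_matrix()[:,2],Rt=r))
G=np.array([.5150,.2865,.113]);print(target(s,G-.006*r.as_matrix()[:,2],Rt=r))
E
```

```text
[[0.5106 0.2782 0.127 ]
 [0.5072 0.2915 0.127 ]
 [0.52   0.2948 0.127 ]
 [0.5241 0.2815 0.127 ]] [0.5155 0.2865 0.127 ] [np.float64(0.01394243346145835), np.float64(0.01373612508630962), np.float64(0.013256884827765512), np.float64(0.013841062375808547)]
yaw -2.8917883447078134 0.248932911959734
(array([19.5477, -1.0013, 83.2681]), array([-0.1045, -0.2026,  0.2131]))
(array([20.0117, -0.953 , 83.1454]), array([-0.1045, -0.2026,  0.2131]))
```

```bash
python3 - <<'E'
from h import *
s=robot.sense();r=Rt(15,.25)
for z in (.17,.113):
    G=np.array([.5155,.2865,z]);print(target(s,G-.006*r.as_matrix()[:,2],Rt=r))
E
```

```text
(array([ 4.9559, -1.3968, 28.1684]), array([-2.3876, -0.2143, -8.3692]))
(array([19.5136, -1.2418, 83.2778]), array([-2.3876, -0.2143, -8.3692]))
```

Request:
jog_arm --motion "5 -1 28 -2.4 0 -8.4 0;10 -1 50 -2.4 0 -8.4 0;15 -1 68 -2.4 0 -8.4 0;19.5 -1 83 -2.4 0 -8.4 0;19.5 -1 83 -2.4 0 -8.4 0.4;19.5 -1 83 -2.4 0 -8.4 0.7;19.5 -1 83 -2.4 0 -8.4 1;19.5 -1 83 -2.4 0 -8.4 1"

```text
time: 4.0
eef_pos: [0.5165, 0.286, 0.1223]
tool_rot: [0.13, -0.123, 0.984, 0.017]
force: [0.4, 1.8, 6.0]
opening: 0.0129
```

```bash
python3 snap.py e wrist; python3 -c "
from h import *
s=robot.sense();print(s['opening'],s['force'],s['moment'],s['eef_pos']+.006*q2R(s['tool_rot']).as_matrix()[:,2])"
```

```text
4.0 [0.5165 0.286  0.1223] [ 0.4124 -0.0279 -0.272   1.066  -0.041   0.1592] [-0.936  -0.2366]
0.013178467337235489 [ 0.3995  0.9553 -0.7029] [-0.0082  0.2533  0.0072] [0.5181 0.2865 0.1166]
```

View pics/e_wrist.png

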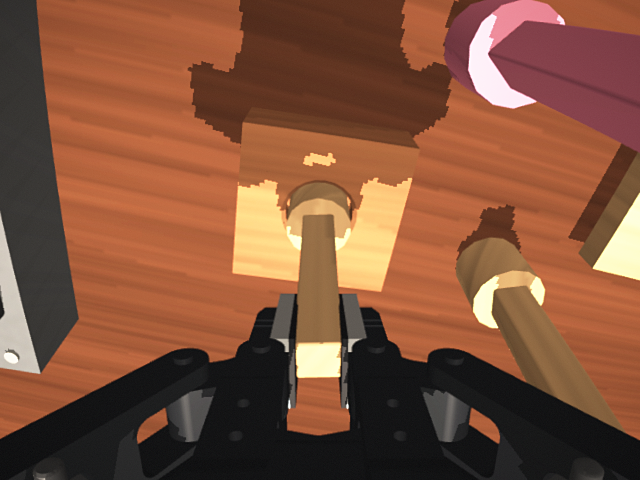

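Pin gripped, with opening 13 mm. Now I lift straight up and square the yaw to the box.

```bash
python3 - <<'E'
from h import *
s=robot.sense();
R0=q2R(s['tool_rot']);print('up 40mm:',R0.inv().apply([0,0,40]))
G0=s['eef_pos']+.006*R0.as_matrix()[:,2]
r=Rt(15)
G=G0+[0,0,.11];print(target(s,G-.006*r.as_matrix()[:,2],Rt=r))
E
```

```text
up 40mm: [-10.4387   0.074  -38.6138]
(array([ -28.7372,    0.4511, -106.1828]), array([2.3825, 0.1192, 8.4454]))
```

Request:
jog_arm --motion "-3 0 -10 0 0 0 1;-8 0 -28 0 0 0 1;-15 0 -55 1.2 0 4 1;-22 0 -82 2.4 0 8.4 1;-28.7 0.5 -106 2.4 0 8.4 1;-28.7 0.5 -106 2.4 0 8.4 1"

```text
time: 4.8
eef_pos: [0.5176, 0.2869, 0.2348]
tool_rot: [0.133, -0.047, 0.99, 0.007]
force: [0.0, 0.2, -0.7]
opening: 0.013
```

```bash
python3 snap.py f wrist side; python3 -c "
from h import *
s=robot.sense();print(s['opening'],s['force'],s['moment'],s['eef_pos']+.006*q2R(s['tool_rot']).as_matrix()[:,2],q2R(s['tool_rot']).as_matrix())"
```

```text
4.85 [0.5166 0.2864 0.2324] [ 0.4358 -0.038  -0.0617  1.2974 -0.0875  0.3292] [-0.9609 -0.0922]
0.012996344331623744 [-0.4784 -0.6927 -1.4986] [-0.007   0.2929 -0.0152] [0.5174 0.2861 0.2248] [[-0.9616 -0.0953  0.2574]
 [-0.0924  0.9954  0.0235]
 [-0.2585 -0.0012 -0.966 ]]
```

View pics/f_wrist.png

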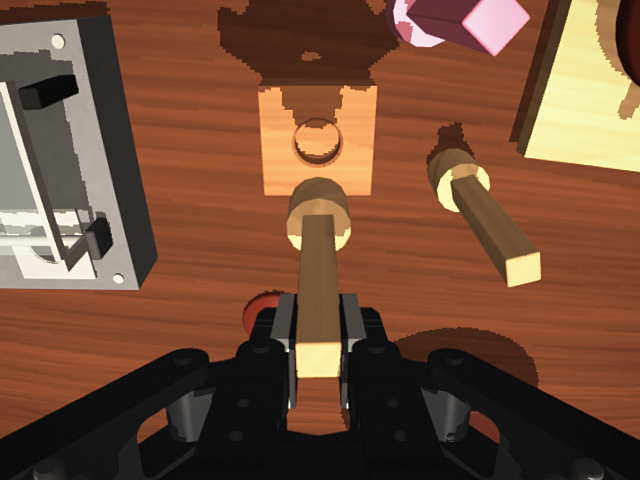

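View pics/f_side.png

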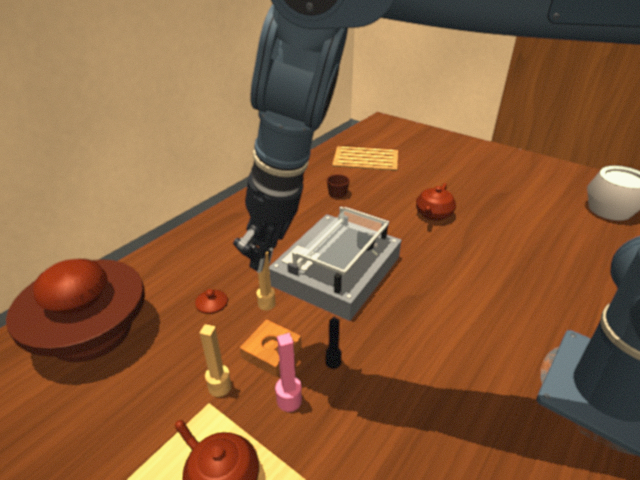

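```bash
python3 - <<'E'
from h import *
import pickle
t=cv2.imread('pics/f_wrist.png')
cv2.imwrite('pics/f1.png',cv2.resize(t[170:390,270:370],None,fx=5,fy=2.7,interpolation=cv2.INTER_CUBIC))
c,s=pickle.load(open('pics/f_wrist.pkl','rb'))
h=plane(c,[[319,142]],.03);print('hole',h)
E
```

```text
hole [[0.5147 0.2877 0.03  ]]
```

View pics/f1.png

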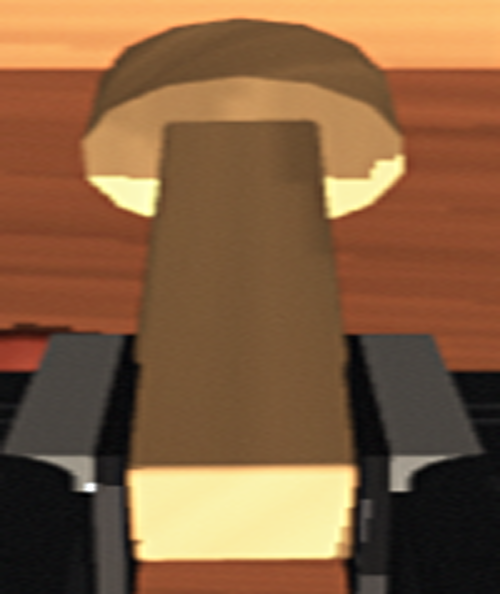

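```bash
cat > pinpose.py <<'E'
from h import *
import pickle
def pinpose(c,s,img):
    obj=np.array([[-7,-7,28],[-7,7,28],[-7,-7,112],[-7,7,112],[7,-7,112],[7,7,112],[-15,0,28]],float)/1000
    K,d,T=c
    ok,rv,tv=cv2.solvePnP(obj,np.array(img,float),K,d,flags=cv2.SOLVEPNP_ITERATIVE)
    e=cv2.projectPoints(obj,rv,tv,K,d)[0].reshape(-1,2)-img
    Rw=T[:3,:3].T@cv2.Rodrigues(rv)[0]; p=T[:3,:3].T@(tv.ravel()-T[:3,3])
    R0=q2R(s['tool_rot'])
    return p,Rw,R0.inv().apply(p-s['eef_pos'])*1000,(R0.inv()*R.from_matrix(Rw)),e
E
python3 - <<'E'
from pinpose import *
c,s=pickle.load(open('pics/f_wrist.pkl','rb'))
im=np.array([[166,122],[317,122],[129,466],[356,466],[135,559],[351,559],[240,78]])/[5,2.7]+[270,170]
p,Rw,pt,rt,e=pinpose(c,s,im)
print(p,'\n',Rw,'\ntool',pt,rt.as_rotvec(),'\n',e)
print('grasp expectation tool pos of foot')
G=s['eef_pos']
E
```

```text
[0.5193 0.2873 0.124 ] 
 [[ 0.9952 -0.0976  0.0061]
 [ 0.0976  0.9952 -0.0007]
 [-0.006   0.0013  1.    ]] 
tool [ 27.6223   0.1715 107.2441] [-0.0028 -2.8677  0.0009] 
 [[-0.1551 -0.0039]
 [-0.0062 -0.0789]
 [-1.0209  0.7198]
 [ 1.0312  0.6138]
 [-0.7936 -0.7754]
 [ 0.767  -0.8727]
 [ 0.1797  0.4132]]
grasp expectation tool pos of foot
```

```bash
python3 - <<'E'
from h import *
import pickle
from scipy.optimize import least_squares
c,s=pickle.load(open('pics/f_wrist.pkl','rb'))
K,d,T=c
obj=np.array([[-7,-7,28],[-7,7,28],[-7,0,112],[7,0,112],[-15,0,28],[0,-15,28],[0,15,28]])/1000
im=np.array([[166,122],[317,122],[242,466],[243,559],[240,78],[82,148],[406,152]])/[5,2.7]+[270,170]
def f(v):
    P=R.from_rotvec(v[3:]).apply(obj@R.from_euler('z',.095).as_matrix().T)+v[:3]
    return (proj(c,P)-im).ravel()
o=least_squares(f,[.516,.287,.124,0,0,0]);print(o.x,o.fun.reshape(-1,2))
o2=least_squares(lambda v:f([v[0],v[1],.1232,0,0,v[2]]),[.516,.287,0]);print(o2.x,o2.fun.reshape(-1,2))
for h in (.112,): print(plane(c,[[270+242.5/5,170+512/2.7]],.1232+h))
print(plane(c,[[270+242/5,170+122/2.7]],.1232+.028))
E
```

```text
[ 0.5183  0.2873  0.1245  0.0013  0.0114 -0.0036] [[ 0.0313 -1.3249]
 [ 0.3052 -1.211 ]
 [ 0.1617  0.7224]
 [-0.2449 -0.7973]
 [ 0.5476 -0.8654]
 [-0.0673  2.3801]
 [-0.7343  1.1354]]
[ 0.5199  0.2873 -0.0072] [[-0.0188 -0.2294]
 [-0.0157 -0.0527]
 [ 0.5671 -1.6698]
 [-0.0184 -2.9741]
 [ 0.422   0.3452]
 [-0.0389  3.3872]
 [-1.2449  2.2676]]
[[0.5206 0.2873 0.2352]]
[[0.513  0.2868 0.1512]]
```

```bash
cat >> h.py <<'E'
BX=np.array([.5558,.0243]);OFF=np.array([.0011,.0012,-.1010])
def foot(s):
    R0=q2R(s['tool_rot']).as_matrix();f=s['eef_pos']+.006*R0[:,2]+OFF
    d=f[:2]-BX;return np.array([np.cos(BY)*d[0]+np.sin(BY)*d[1],-np.sin(BY)*d[0]+np.cos(BY)*d[1],f[2]])*1000
def go(s,x,y,z):
    "foot target in box mm -> tool shift"
    r=Rt(15);p=np.array([*B(x/1000,y/1000),z/1000])-OFF-.006*r.as_matrix()[:,2]
    sh,rv=target(s,p,Rt=r);print((x,y,z),sh.round(1),rv.round(2))
E
cat > fs.py <<'E'
from h import *
s=robot.sense();print('t',s['time'],'foot',foot(s),'F',s['force'],'M',s['moment'],'op',round(s['opening'],4))
R0=q2R(s['tool_rot']).as_matrix();b=R.from_euler('z',BY).as_matrix()
print('F box',b.T@s['force'])
print('box unit in tool x',R0.T@b[:,0],'y',R0.T@b[:,1],'z',R0.T@b[:,2])
import sys
a=[float(v) for v in sys.argv[1:]]
for i in range(0,len(a),3): go(s,*a[i:i+3])
E
python3 fs.py -100 56 124 -100 56 62 -85 56 62
```

```text
t 4.9 foot [-12.1658 265.3481 123.8418] F [-0.4784 -0.6927 -1.4986] M [-0.007   0.2929 -0.0152] op 0.013
F box [-0.5419 -0.6442 -1.4986]
box unit in tool x [-0.966  -0.0005  0.2585] y [-0.0008  1.     -0.001 ] z [-0.2585 -0.0012 -0.966 ]
(-100.0, 56.0, 124.0) [  85.  -209.3  -22.6] [-0.06 -0.02  0.04]
(-100.0, 56.0, 62.0) [ 101.  -209.2   37.3] [-0.06 -0.02  0.04]
(-85.0, 56.0, 62.0) [  86.5 -209.2   41.1] [-0.06 -0.02  0.04]
```

Request:
jog_arm --motion "21 -52 -6 0 0 0 1;42 -104 -11 0 0 0 1;63 -156 -17 0 0 0 1;85 -209 -23 0 0 0 1;90 -209 -3 0 0 0 1;95 -209 17 0 0 0 1;101 -209 37 0 0 0 1;101 -209 37 0 0 0 1"

```text
time: 5.9
eef_pos: [0.4456, 0.0694, 0.165]
tool_rot: [0.127, -0.047, 0.991, 0.006]
force: [-0.3, 0.4, -1.1]
opening: 0.0126
```

```bash
python3 fs.py -85 56 62; python3 snap.py g wrist side
```

```text
t 5.9 foot [-102.7082   56.4038   58.1574] F [-0.3114  0.3635 -1.1059] M [0.004  0.2771 0.0383] op 0.0126
F box [-0.2755  0.3914 -1.1059]
box unit in tool x [-0.9679 -0.0001  0.2513] y [-0.0002  1.     -0.0003] z [-0.2513 -0.0003 -0.9679]
(-85.0, 56.0, 62.0) [-18.1  -0.4   0.7] [-0.02 -0.45  0.01]
5.95 [0.4468 0.0695 0.1669] [-0.0115 -0.426  -0.5106  1.2301  0.0265 -0.1034] [-0.9627 -0.0922]
```

View pics/g_wrist.png

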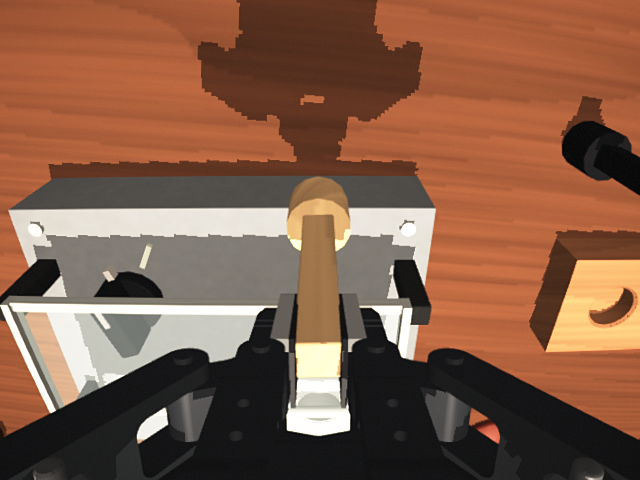

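View pics/g_side.png

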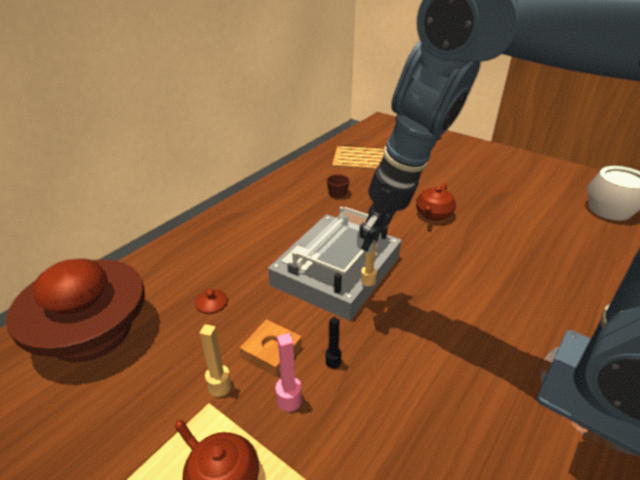

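The pin is held upright just in front of the flap edge (edge at row ~303, foot at (319,215)). I slide gently under the edge.

Request:
jog_arm --motion "-7 0 2 0 0 0 1;-12 0 3 0 0 0 1;-16 0 4.5 0 0 0 1;-18 0 5 0 0 0 1;-18 0 5 0 0 0 1"

```text
time: 6.62
eef_pos: [0.4671, 0.0713, 0.1691]
tool_rot: [0.13, -0.047, 0.99, 0.006]
force: [-0.0, 1.3, 0.2]
opening: 0.0126
```

```bash
python3 fs.py; python3 snap.py i wrist
```

```text
t 6.625 foot [-81.1256  56.3216  62.2821] F [-0.0057  1.3157  0.2303] M [-0.0037  0.2466 -0.0339] op 0.0126
F box [0.1192 1.3103 0.2303]
box unit in tool x [-0.966  -0.0005  0.2586] y [-0.0008  1.     -0.0009] z [-0.2586 -0.0011 -0.966 ]
6.625 [0.4671 0.0713 0.1691] [-0.0062 -0.3723 -0.4695  1.2132  0.0252 -0.0985] [-0.9616 -0.0924]
```

View pics/i_wrist.png

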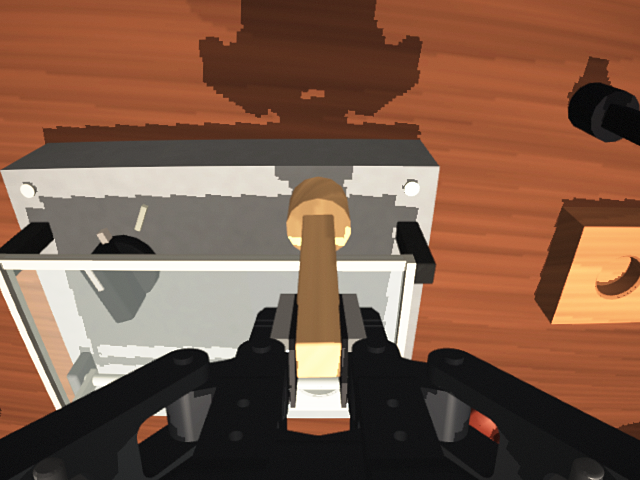

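```bash
python3 - <<'E'
from h import *
import pickle
c,s=pickle.load(open('pics/i_wrist.pkl','rb'))
def tb(P):
    d=P[:,:2]-BX;return np.c_[np.cos(BY)*d[:,0]+np.sin(BY)*d[:,1],-np.sin(BY)*d[:,0]+np.cos(BY)*d[:,1]]*1000
for z in (.095,.1): print(z,tb(plane(c,[[280,256],[280,270],[360,256],[360,270]],z)))
print('shoulder back',tb(plane(c,[[347,236],[291,238],[347,248],[319,197]],.090)))
print('deck front corners',tb(plane(c,[[2,168],[438,166]],.05)))
E
```

```text
0.095 [[-72.6173  37.5571]
 [-64.8677  37.2124]
 [-72.6215  74.653 ]
 [-64.8714  75.0341]]
0.1 [[-75.6643  38.0738]
 [-68.1415  37.7392]
 [-75.6683  74.0841]
 [-68.145   74.454 ]]
shoulder back [[ -80.4521   68.6464]
 [ -79.387    42.6013]
 [ -73.9967   68.8623]
 [-100.1059   55.6179]]
deck front corners [[-101.5742 -119.0237]
 [-100.6189  118.3498]]
```

Request:
jog_arm --motion "-2 0 0.5 0 0 0 1;-4 0 1 0 0 0 1;-4.5 0 -0.9 0 0 0 1;-5 0 -2.8 0 0 0 1;-6.2 0 -7 0 0 0 1;-7.5 0 -12 0 0 0 1;-7.5 0 -12 0 0 0 1"

```text
time: 7.55
eef_pos: [0.4713, 0.0717, 0.1833]
tool_rot: [0.131, -0.047, 0.99, 0.006]
force: [0.8, -0.0, -1.7]
opening: 0.0128
```

```bash
python3 fs.py; python3 snap.py j wrist side
```

```text
t 7.55 foot [-76.8778  56.3021  76.474 ] F [ 0.7652 -0.0243 -1.7158] M [-0.0327  0.2022  0.0147] op 0.0128
F box [ 0.7594 -0.0967 -1.7158]
box unit in tool x [-0.9658 -0.0005  0.2595] y [-0.0008  1.     -0.001 ] z [-0.2595 -0.0012 -0.9658]
7.6 [0.4712 0.0717 0.1829] [-0.0052 -0.3627 -0.4353  1.2373  0.0249 -0.0975] [-0.9614 -0.0923]
```

View pics/j_wrist.png

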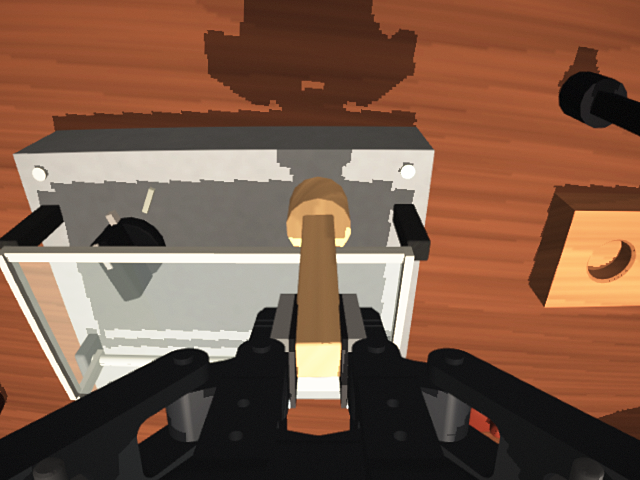

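```bash
python3 fs.py -72 56 90 -66.4 56 100.5 -55.7 56 115.3 -42.9 56 128.4 -28.4 56 139.4 -12.4 56 148 4.8 56 154.3 22.7 56 157.9 41 56 158.7 59 56 157|grep '(-*[0-9]'
```

```text
(-72.0, 56.0, 90.0) [ -8.6  -0.3 -12.3] [-0.06 -0.    0.04]
(-66.4, 56.0, 100.5) [-16.7  -0.3 -21. ] [-0.06 -0.    0.04]
(-55.7, 56.0, 115.3) [-30.9  -0.4 -32.6] [-0.06 -0.    0.04]
(-42.9, 56.0, 128.4) [-46.6  -0.4 -41.9] [-0.06 -0.    0.04]
(-28.4, 56.0, 139.4) [-63.5  -0.4 -48.8] [-0.06 -0.    0.04]
(-12.4, 56.0, 148.0) [-81.1  -0.4 -52.9] [-0.06 -0.    0.04]
(4.8, 56.0, 154.3) [-99.4  -0.4 -54.6] [-0.06 -0.    0.04]
(22.7, 56.0, 157.9) [-117.6   -0.5  -53.4] [-0.06 -0.    0.04]
(41.0, 56.0, 158.7) [-135.5   -0.5  -49.5] [-0.06 -0.    0.04]
(59.0, 56.0, 157.0) [-152.4   -0.5  -43.2] [-0.06 -0.    0.04]
```

View pics/j_side.png

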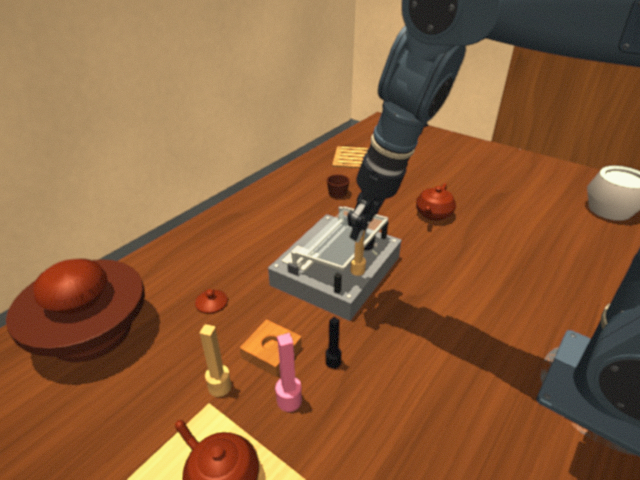

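The flap is resting on the shoulder and slightly lifted, with about −1 N added in z. I follow the arc to mid-way.

Request:
jog_arm --motion "-4 0 -6 0 0 0 1;-8.6 0 -12.3 0 0 0 1;-16.7 0 -21 0 0 0 1;-24 0 -27 0 0 0 1;-31 0 -32.6 0 0 0 1;-39 0 -37.5 0 0 0 1;-46.6 0 -42 0 0 0 1;-46.6 0 -42 0 0 0 1"

```text
time: 8.65
eef_pos: [0.5057, 0.075, 0.2359]
tool_rot: [0.131, -0.047, 0.99, 0.006]
force: [-1.1, -0.3, -2.1]
opening: 0.0134
```

```bash
python3 fs.py -28.4 56 139.4 -12.4 56 148 4.8 56 154.3 22.7 56 157.9 41 56 158.7 59 56 157; python3 snap.py k wrist side
```

```text
t 8.65 foot [-42.2573  56.3348 129.139 ] F [-1.0956 -0.3162 -2.0575] M [-0.0262  0.4721 -0.0359] op 0.0134
F box [-1.1207 -0.2109 -2.0575]
box unit in tool x [-0.9657 -0.0005  0.2596] y [-0.0008  1.     -0.0011] z [-0.2596 -0.0013 -0.9657]
(-28.4, 56.0, 139.4) [-16.1  -0.4  -6.3] [-0.06  0.05  0.05]
(-12.4, 56.0, 148.0) [-33.7  -0.4 -10.5] [-0.06  0.05  0.05]
(4.8, 56.0, 154.3) [-52.   -0.4 -12.1] [-0.06  0.05  0.05]
(22.7, 56.0, 157.9) [-70.2  -0.4 -10.9] [-0.06  0.05  0.05]
(41.0, 56.0, 158.7) [-88.1  -0.4  -6.9] [-0.06  0.05  0.05]
(59.0, 56.0, 157.0) [-105.    -0.4   -0.6] [-0.06  0.05  0.05]
8.7 [0.5052 0.075  0.2354] [ 0.003  -0.2671 -0.2583  1.319   0.0226 -0.0896] [-0.9616 -0.0924]
```

View pics/k_wrist.png

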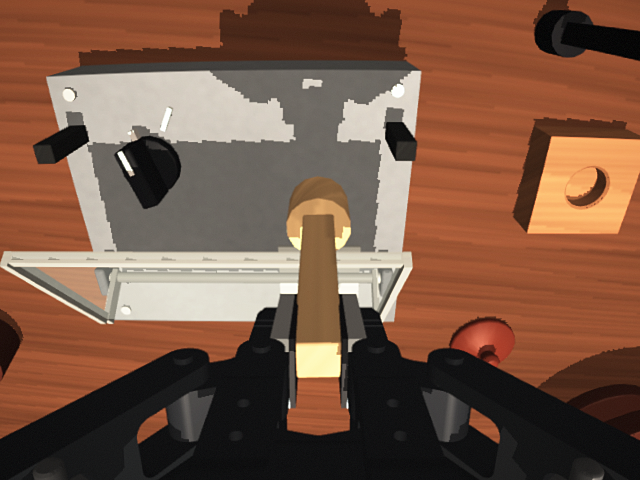

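View pics/k_side.png

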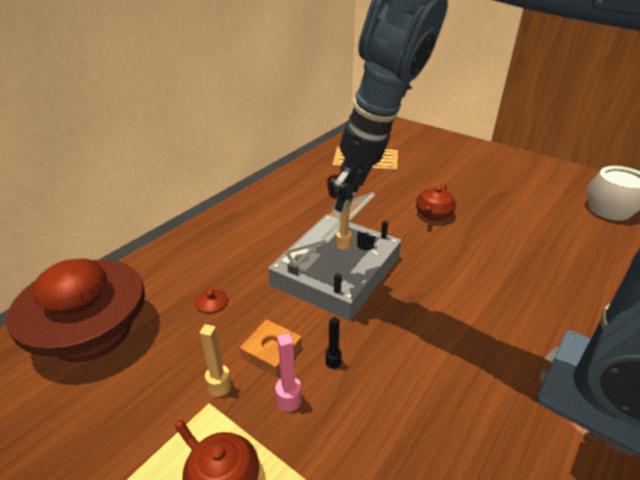

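The flap is now about 0.6 rad open, with its edge riding on the pin at row ~255 in the wrist view. I continue along the arc.

Request:
jog_arm --motion "-8 0 -3 0 0 0 1;-16 0 -6 0 0 0 1;-25 0 -8.5 0 0 0 1;-34 0 -10.5 0 0 0 1;-43 0 -11.5 0 0 0 1;-52 0 -12 0 0 0 1;-61 0 -11.5 0 0 0 1;-70 0 -11 0 0 0 1;-79 0 -9 0 0 0 1;-88 0 -7 0 0 0 1;-96 0 -4 0 0 0 1;-96 0 -4 0 0 0 1"

```text
time: 10.25
eef_pos: [0.597, 0.0838, 0.2639]
tool_rot: [0.131, -0.047, 0.99, 0.006]
force: [-0.8, -0.0, -0.7]
opening: 0.0132
```

```bash
python3 fs.py 59 56 157 66 56 155 66 56 125 66 56 90 56 56 58; python3 snap.py l wrist side
```

```text
t 10.25 foot [ 49.4389  56.4162 157.134 ] F [-0.7969 -0.0251 -0.6518] M [-0.0646  0.5024 -0.0327] op 0.0132
F box [-0.7957  0.0506 -0.6518]
box unit in tool x [-0.9658 -0.0005  0.2591] y [-0.0007  1.     -0.001 ] z [-0.2591 -0.0012 -0.9658]
(59.0, 56.0, 157.0) [-9.2 -0.4  2.6] [-0.06  0.02  0.04]
(66.0, 56.0, 155.0) [-15.4  -0.4   6.4] [-0.06  0.02  0.04]
(66.0, 56.0, 125.0) [-7.7 -0.4 35.3] [-0.06  0.02  0.04]
(66.0, 56.0, 90.0) [ 1.4 -0.4 69.1] [-0.06  0.02  0.04]
(56.0, 56.0, 58.0) [19.3 -0.3 97.4] [-0.06  0.02  0.04]
10.3 [0.5966 0.0838 0.264 ] [ 0.0192 -0.0232  0.0152  1.348   0.0185 -0.0739] [-0.9615 -0.0924]
```

View pics/l_wrist.png

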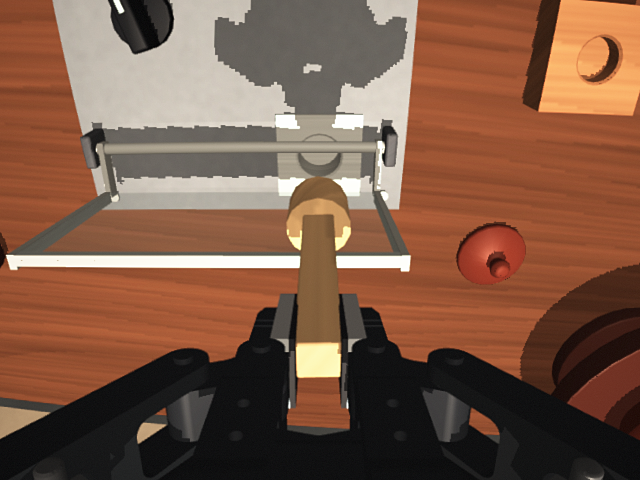

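View pics/l_side.png

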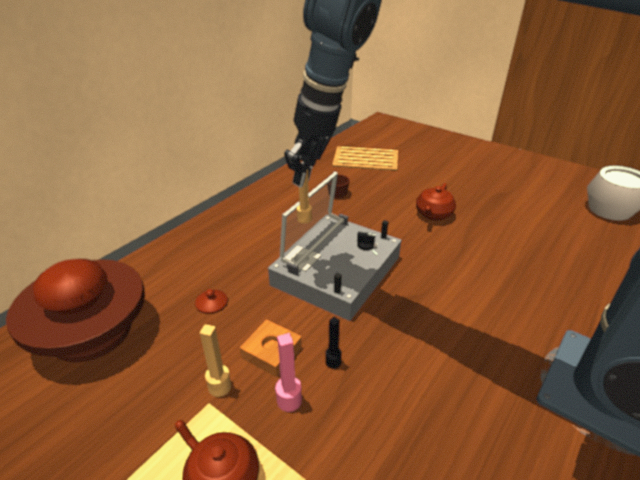

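```bash
python3 - <<'E'
from h import *
import pickle
t=cv2.imread('pics/l_wrist.png');cv2.imwrite('pics/l1.png',cv2.resize(t[100:275,60:420],None,fx=2.2,fy=3.3,interpolation=cv2.INTER_CUBIC))
def tb(P):
    d=P[:,:2]-BX;return np.c_[np.cos(BY)*d[:,0]+np.sin(BY)*d[:,1],-np.sin(BY)*d[:,0]+np.cos(BY)*d[:,1]]*1000
c,s=pickle.load(open('pics/l_wrist.pkl','rb'));c2,_=pickle.load(open('pics/b_wrist.pkl','rb'))
print(tb(plane(c,[[240,142],[240,153],[240,147.5]],.065)))
print(tb(plane(c2,[[300,291],[300,301],[300,296]],.065)))
b=np.array([[277,114],[363,114],[277,195],[363,195]]);print('collar',tb(plane(c,b,.053)))
E
```

```text
[[40.8036  0.6492]
 [48.778  -0.0183]
 [44.7677  0.3183]]
[[40.3192 21.8872]
 [49.1675 21.703 ]
 [44.7277 21.7956]]
collar [[24.2395 26.305 ]
 [24.2269 86.9774]
 [86.3148 23.5568]
 [86.3056 89.9843]]
```

View pics/l1.png

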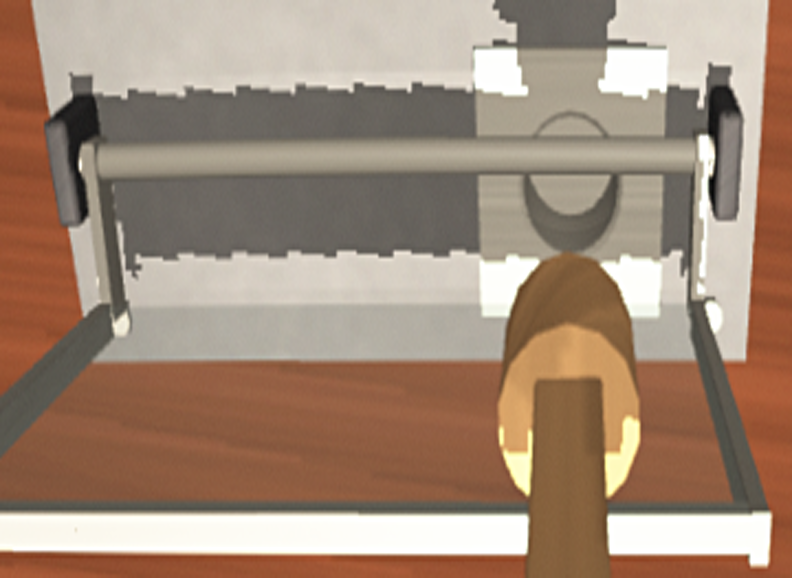

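```bash
python3 - <<'E'
from h import *
import pickle
def tb(P):
    d=P[:,:2]-BX;return np.c_[np.cos(BY)*d[:,0]+np.sin(BY)*d[:,1],-np.sin(BY)*d[:,0]+np.cos(BY)*d[:,1]]*1000
c,s=pickle.load(open('pics/l_wrist.pkl','rb'))
b=np.array([[570,112],[570,250],[522,181],[620,181]])/[2.2,3.3]+[60,100];print(tb(plane(c,b,.053)))
print('foot',foot(s)); print(proj(c,[[*B(.0494,.0564),.157]]))
E
```

```text
[[38.6166 56.0135]
 [70.6017 56.0487]
 [54.2361 39.9561]
 [54.2317 72.7753]]
foot [ 49.4389  56.4162 157.134 ]
[[320.2003 208.9725]]
```

```bash
python3 fs.py  62 56.2 155 62 56.2 130 62 56.2 110 61 56.2 102 59 56.2 95 57 56.2 87 55.5 56.2 78|grep '^(-*[0-9]'
```

```text
(62.0, 56.2, 155.0) [-12.2  -0.2   5.6] [-0.06 -0.    0.04]
(62.0, 56.2, 130.0) [-5.7 -0.2 29.8] [-0.06 -0.    0.04]
(62.0, 56.2, 110.0) [-0.5 -0.2 49.1] [-0.06 -0.    0.04]
(61.0, 56.2, 102.0) [ 2.5 -0.2 56.6] [-0.06 -0.    0.04]
(59.0, 56.2, 95.0) [ 6.3 -0.2 62.8] [-0.06 -0.    0.04]
(57.0, 56.2, 87.0) [10.3 -0.2 70. ] [-0.06 -0.    0.04]
(55.5, 56.2, 78.0) [14.  -0.1 78.3] [-0.06 -0.    0.04]
```

Request:
jog_arm --motion "-6 0 2.5 0 0 0 1;-12.2 0 5.6 0 0 0 1;-10 0 14 0 0 0 1;-8 0 22 0 0 0 1;-5.7 0 30 0 0 0 1;-3 0 39.5 0 0 0 1;-0.5 0 49 0 0 0 1;-0.5 0 49 0 0 0 1"

```text
time: 11.35
eef_pos: [0.6081, 0.085, 0.2146]
tool_rot: [0.128, -0.047, 0.991, 0.006]
force: [-1.3, -1.1, -2.0]
opening: 0.0126
```

```bash
python3 fs.py  61 56.2 102 59 56.2 95 57 56.2 87 55.5 56.2 78; python3 snap.py m wrist side
```

```text
t 11.35 foot [ 60.5564  56.5025 107.7767] F [-1.283  -1.1067 -1.9739] M [-0.0797  0.8607  0.015 ] op 0.0126
F box [-1.3822 -0.9801 -1.9739]
box unit in tool x [-0.967  -0.0005  0.2549] y [-0.0007  1.     -0.0008] z [-0.2549 -0.0009 -0.967 ]
(61.0, 56.2, 102.0) [ 1.1 -0.3  5.7] [-0.04 -0.23  0.04]
(59.0, 56.2, 95.0) [ 4.8 -0.3 12. ] [-0.04 -0.23  0.04]
(57.0, 56.2, 87.0) [ 8.8 -0.3 19.2] [-0.04 -0.23  0.04]
(55.5, 56.2, 78.0) [12.5 -0.3 27.5] [-0.04 -0.23  0.04]
11.4 [0.6082 0.085  0.2151] [ 0.021   0.0064 -0.0518  1.2552  0.0181 -0.0722] [-0.9625 -0.0924]
```

View pics/m_wrist.png

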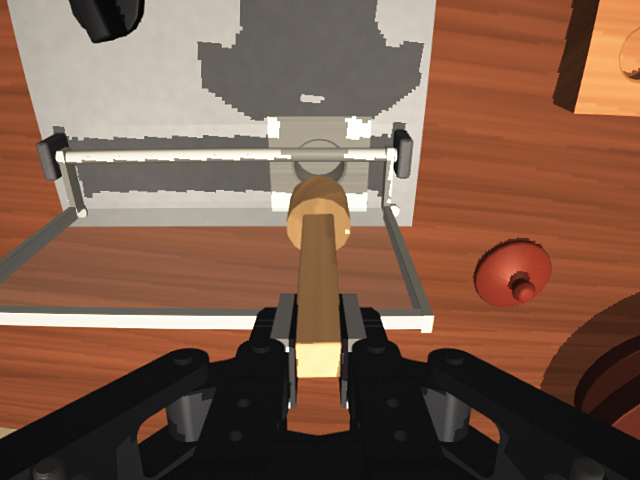

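View pics/m_side.png

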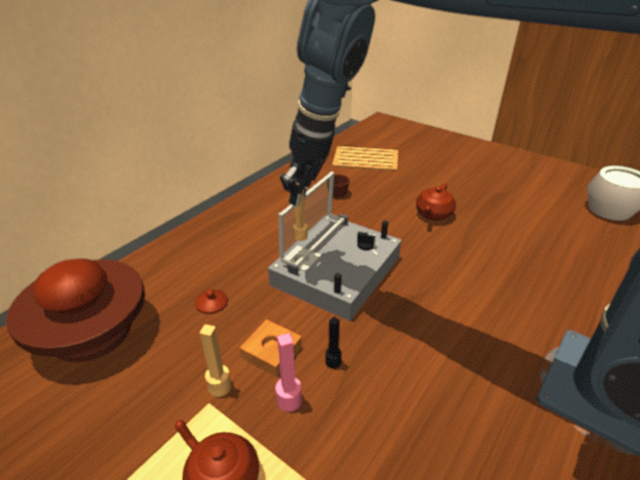

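Request:
jog_arm --motion "3 0 7.5 0 0 0 1;5 0 10.5 0 0 0 1;6.8 0 13.7 0 0 0 1;8.8 0 17.3 0 0 0 1;10.8 0 21 0 0 0 1;12.7 0 25 0 0 0 1;14.6 0 29.2 0 0 0 1;14.6 0 29.2 0 0 0 1;14.6 0 29.2 0 0 0 1"

```text
time: 12.58
eef_pos: [0.602, 0.0843, 0.1833]
tool_rot: [0.129, -0.047, 0.991, 0.006]
force: [-0.4, -1.1, -1.7]
opening: 0.013
```

```bash
python3 fs.py ; python3 snap.py n wrist side; sleep 0; python3 fs.py
```

```text
t 12.575 foot [54.4559 56.4034 76.4788] F [-0.4045 -1.0699 -1.6954] M [-0.0377  0.611   0.0304] op 0.013
F box [-0.5042 -1.0267 -1.6954]
box unit in tool x [-0.9667 -0.0004  0.256 ] y [-0.0007  1.     -0.0009] z [-0.256  -0.001  -0.9667]
12.625 [0.6023 0.0843 0.1836] [ 0.02   -0.0069 -0.1278  1.1911  0.0183 -0.0731] [-0.9621 -0.0923]
t 12.675 foot [54.8875 56.4103 77.1322] F [-2.3732 -0.09   -1.2386] M [-0.0788  0.5735 -0.0168] op 0.013
F box [-2.371   0.1355 -1.2386]
box unit in tool x [-0.9664 -0.0005  0.2572] y [-0.0008  1.     -0.0009] z [-0.2572 -0.0011 -0.9664]
```

View pics/n_wrist.png

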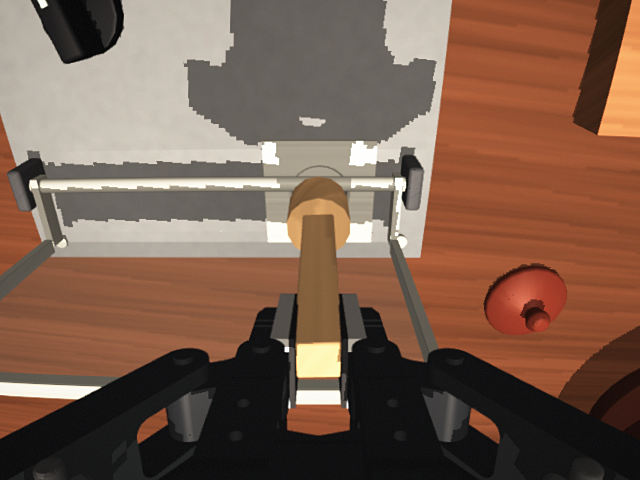

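View pics/n_side.png

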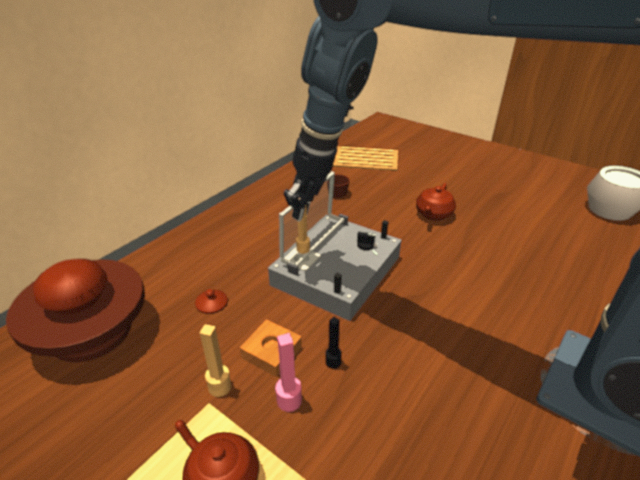

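Request:
jog_arm --motion "0.8 0 3 0 0 0 1;1.6 0 6 0 0 0 1;1.9 0 7.2 0 0 0 1;2.1 0 7.8 0 0 0 1;2.3 0 8.7 0 0 0 1;2.3 0 8.7 0 0 0 1"

```text
time: 13.42
eef_pos: [0.603, 0.0844, 0.1758]
tool_rot: [0.13, -0.047, 0.99, 0.006]
force: [-0.9, 0.3, -0.3]
opening: 0.0126
```

```bash
python3 fs.py
```

```text
t 13.425 foot [55.3981 56.3919 68.9707] F [-0.8731  0.2684 -0.3401] M [-0.0281  0.4397 -0.0163] op 0.0126
F box [-0.8437  0.35   -0.3401]
box unit in tool x [-0.9659 -0.0005  0.2588] y [-0.0008  1.     -0.001 ] z [-0.2588 -0.0011 -0.9659]
```

Request:
jog_arm --motion "0.3 0 1 0 0 0 1;0.5 0 2 0 0 0 1;0.8 0 3 0 0 0 1;1 0 3.9 0 0 0 1;1 0 3.9 0 0 0 1"

```text
time: 14.05
eef_pos: [0.6029, 0.0843, 0.1716]
tool_rot: [0.13, -0.047, 0.99, 0.006]
force: [-1.1, 0.6, -0.5]
opening: 0.0132
```

```bash
python3 fs.py
```

```text
t 14.05 foot [55.3341 56.3625 64.768 ] F [-1.1352  0.6166 -0.4795] M [-0.0223  0.4285  0.0147] op 0.0132
F box [-1.0716  0.7215 -0.4795]
box unit in tool x [-0.966  -0.0005  0.2585] y [-0.0008  1.     -0.001 ] z [-0.2585 -0.0011 -0.966 ]
```

Request:
jog_arm --motion "0.5 0 1.9 0 0 0 1;1 0 3.9 0 0 0 1;1.5 0 5.8 0 0 0 1;1.8 0 6.8 0 0 0 1;2.1 0 7.7 0 0 0 1;2.1 0 7.7 0 0 0 1"

```text
time: 14.8
eef_pos: [0.6029, 0.0843, 0.1636]
tool_rot: [0.13, -0.047, 0.99, 0.006]
force: [-0.3, -0.2, 0.2]
opening: 0.0129
```

```bash
python3 fs.py;python3 snap.py o wrist
```

```text
t 14.8 foot [55.3015 56.3706 56.8455] F [-0.2919 -0.214   0.1625] M [-0.0495  0.5437  0.0166] op 0.0129
F box [-0.3109 -0.1853  0.1625]
box unit in tool x [-0.966  -0.0005  0.2585] y [-0.0007  1.     -0.0009] z [-0.2585 -0.0011 -0.966 ]
14.8 [0.6029 0.0843 0.1636] [ 0.02   -0.0024 -0.1634  1.1489  0.0184 -0.0732] [-0.9616 -0.0924]
```

View pics/o_wrist.png

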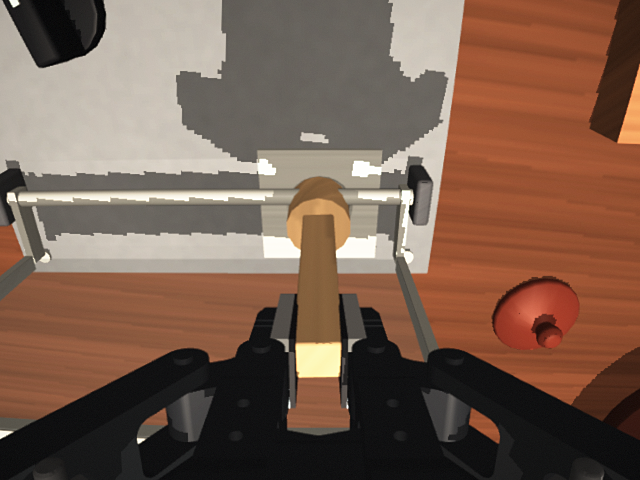

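The foot passes the hinge bar's height with no force, so the bar doesn't obstruct. It now sits just above the collar, at columns 288–350 against the collar's 259–382. I feel down lightly.

Request:
jog_arm --motion "0.3 0 1 0 0 0 1;0.5 0 1.9 0 0 0 1;0.8 0 2.9 0 0 0 1;1 0 3.9 0 0 0 1;1 0 3.9 0 0 0 1"

```text
time: 15.48
eef_pos: [0.6032, 0.0843, 0.1602]
tool_rot: [0.131, -0.047, 0.99, 0.006]
force: [-1.5, -1.2, 1.6]
opening: 0.0127
```

```bash
python3 fs.py
```

```text
t 15.475 foot [55.6027 56.348  53.4381] F [-1.5037 -1.2369  1.5697] M [-0.0378  0.517   0.0059] op 0.0127
F box [-1.6142 -1.0886  1.5697]
box unit in tool x [-0.9658 -0.0005  0.2594] y [-0.0007  1.     -0.001 ] z [-0.2594 -0.0012 -0.9658]
```

Request:
jog_arm --motion "0.3 0 1 0 0 0 1;0.5 0 2 0 0 0 1;0.5 0 2 0 0 0 1"

```text
time: 15.85
eef_pos: [0.6037, 0.0844, 0.1601]
tool_rot: [0.132, -0.047, 0.99, 0.006]
force: [-3.7, 0.5, 8.4]
opening: 0.013
```

```bash
python3 fs.py
```

```text
t 15.85 foot [56.1786 56.3211 53.2687] F [-3.6546  0.5205  8.3769] M [-0.0405  0.975   0.0052] op 0.013
F box [-3.5887  0.8648  8.3769]
box unit in tool x [-0.9652 -0.0005  0.2615] y [-0.0008  1.     -0.0012] z [-0.2615 -0.0014 -0.9652]
```

Contact at z = 53.3 with about 8 N, so the foot is on the collar. The moment suggests it bears on the front side, so the bore lies further +x. I ease off and feel that way.

Request:
jog_arm --motion "-0.7 0 -0.5 0 0 0 1;-1.2 0 -0.4 0 0 0 1;-2.1 0 -0.2 0 0 0 1;-2.1 0 -0.2 0 0 0 1"

```text
time: 16.35
eef_pos: [0.6045, 0.0844, 0.16]
tool_rot: [0.13, -0.047, 0.99, 0.005]
force: [-6.7, 0.1, 9.0]
opening: 0.0128
```

```bash
python3 fs.py
```

```text
t 16.35 foot [56.9828 56.3197 53.1575] F [-6.6857  0.1434  8.9942] M [-0.1405  1.5628  0.0278] op 0.0128
F box [-6.642   0.7769  8.9942]
box unit in tool x [-0.966  -0.0004  0.2586] y [-0.0008  1.     -0.0013] z [-0.2586 -0.0015 -0.966 ]
```

Request:
jog_arm --motion "-0.8 0 -2.9 0 0 0 1;-1 0 -3.9 0 0 0 1;-1 0 -3.9 0 0 0 1"

```text
time: 16.73
eef_pos: [0.6044, 0.0844, 0.1612]
tool_rot: [0.129, -0.047, 0.99, 0.006]
force: [-1.7, -0.2, -2.2]
opening: 0.0131
```

```bash
python3 fs.py 59 56.3 55; python3 snap.py p wrist; python3 - <<'E'
import cv2
t=cv2.imread('pics/p_wrist.png');cv2.imwrite('pics/p1.png',cv2.resize(t[130:390,230:410],None,fx=3.3,fy=2.3,interpolation=cv2.INTER_CUBIC))
E
```

```text
t 16.725 foot [56.7922 56.3408 54.4041] F [-1.6989 -0.1558 -2.1528] M [-0.1143  0.7847  0.0144] op 0.0131
F box [-1.706   0.0061 -2.1528]
box unit in tool x [-0.9665 -0.0004  0.2568] y [-0.0006  1.     -0.0009] z [-0.2568 -0.001  -0.9665]
(59.0, 56.3, 55.0) [-2.3 -0.  -0. ] [-0.05 -0.12  0.04]
16.725 [0.6044 0.0844 0.1612] [ 0.0202  0.004  -0.1615  1.1462  0.0183 -0.0729] [-0.962  -0.0923]
```

View pics/p1.png

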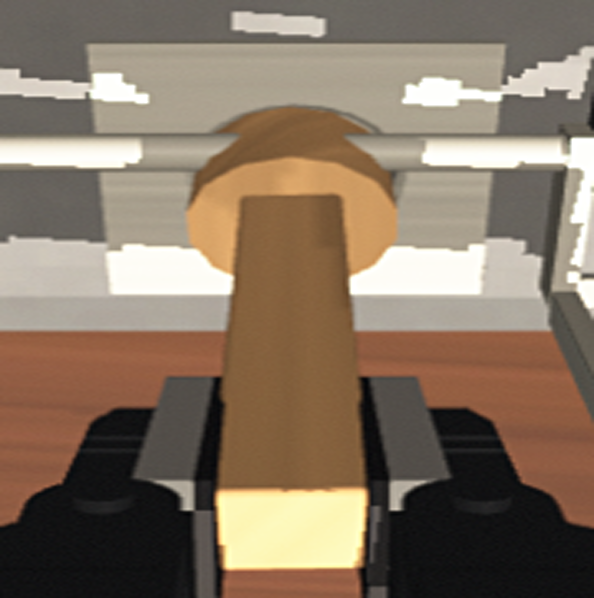

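```bash
python3 - <<'E'
import cv2
t=cv2.imread('pics/p_wrist.png');g=t[165:215,275:365];g=cv2.convertScaleAbs(g,alpha=1.3)
cv2.imwrite('pics/p2.png',cv2.resize(g,None,fx=8.5,fy=8.5,interpolation=cv2.INTER_CUBIC))
E
```

```text
(no output)
```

View pics/p2.png

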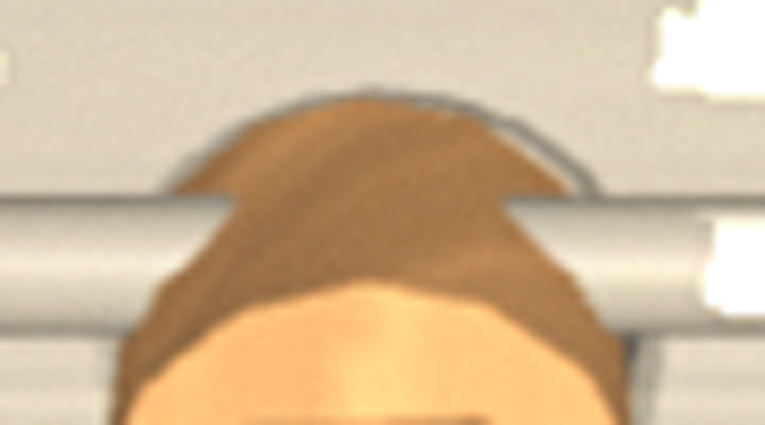

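The zoom shows the bore's rim just ahead of the foot: arc top at crop row 90 against the foot at 97. Corrected for height, the foot is about 3 mm short in x, and y is within 0.5 mm. This agrees with the moment, so I shift +3 mm and probe again.

Request:
jog_arm --motion "-1.5 0.2 0 0 0 0 1;-3 0.4 0.2 0 0 0 1;-3 0.4 0.2 0 0 0 1;-2.7 0.4 1.2 0 0 0 1;-2.5 0.4 2.2 0 0 0 1;-2.2 0.4 3.1 0 0 0 1;-2.2 0.4 3.1 0 0 0 1"

```text
time: 17.65
eef_pos: [0.608, 0.0852, 0.1603]
tool_rot: [0.131, -0.047, 0.99, 0.006]
force: [-0.9, 0.2, 0.7]
opening: 0.0128
```

```bash
python3 fs.py
```

```text
t 17.65 foot [60.507  56.7687 53.458 ] F [-0.9184  0.2448  0.6529] M [ 0.0116  0.3615 -0.006 ] op 0.0128
F box [-0.8911  0.3308  0.6529]
box unit in tool x [-0.9658 -0.0005  0.2593] y [-0.0007  1.     -0.0009] z [-0.2593 -0.0011 -0.9658]
```

Request:
jog_arm --motion "0.3 0 1 0 0 0 1;0.5 0 1.9 0 0 0 1;0.8 0 2.9 0 0 0 1;0.8 0 2.9 0 0 0 1"

```text
time: 18.15
eef_pos: [0.6077, 0.0852, 0.1567]
tool_rot: [0.13, -0.047, 0.99, 0.006]
force: [-1.1, -0.4, 0.3]
opening: 0.0129
```

```bash
python3 fs.py
```

```text
t 18.15 foot [60.156  56.7642 49.9299] F [-1.0695 -0.3821  0.3347] M [-0.0201  0.4503  0.0069] op 0.0129
F box [-1.1009 -0.279   0.3347]
box unit in tool x [-0.9661 -0.0005  0.2583] y [-0.0007  1.     -0.001 ] z [-0.2583 -0.0011 -0.9661]
```

The foot has entered the bore: z = 49.9 with no force. I continue down.

Request:
jog_arm --motion "0.5 0 1.9 0 0 0 1;1 0 3.9 0 0 0 1;1.6 0 5.8 0 0 0 1;2.1 0 7.7 0 0 0 1;2.6 0 9.7 0 0 0 1;2.6 0 9.7 0 0 0 1"

```text
time: 18.9
eef_pos: [0.6075, 0.0851, 0.1465]
tool_rot: [0.13, -0.047, 0.99, 0.006]
force: [-0.9, 0.6, -1.0]
opening: 0.0131
```

```bash
python3 fs.py
```

```text
t 18.9 foot [60.0189 56.7349 39.7164] F [-0.9409  0.587  -1.0029] M [-0.0255  0.561   0.0864] op 0.0131
F box [-0.881   0.6736 -1.0029]
box unit in tool x [-0.9662 -0.0004  0.258 ] y [-0.0007  1.     -0.0009] z [-0.258  -0.0011 -0.9662]
```

Request:
jog_arm --motion "0.5 0 1.9 0 0 0 1;1 0 3.9 0 0 0 1;1.6 0 5.8 0 0 0 1;2.1 0 7.7 0 0 0 1;2.6 0 9.7 0 0 0 1;3.1 0 11.6 0 0 0 1;3.1 0 11.6 0 0 0 1"

```text
time: 19.77
eef_pos: [0.6075, 0.0852, 0.1345]
tool_rot: [0.13, -0.047, 0.99, 0.006]
force: [-1.6, -0.2, -0.4]
opening: 0.0127
```

```bash
python3 fs.py
```

```text
t 19.775 foot [60.0327 56.7534 27.7508] F [-1.5511 -0.2214 -0.3911] M [0.0122 0.5854 0.0052] op 0.0127
F box [-1.5651 -0.0733 -0.3911]
box unit in tool x [-0.9661 -0.0005  0.258 ] y [-0.0008  1.     -0.0009] z [-0.258  -0.0011 -0.9661]
```

Request:
jog_arm --motion "0.3 0 1 0 0 0 1;0.5 0 1.9 0 0 0 1;0.8 0 2.9 0 0 0 1;0.8 0 2.9 0 0 0 1"

```text
time: 20.27
eef_pos: [0.608, 0.0851, 0.1323]
tool_rot: [0.131, -0.047, 0.99, 0.006]
force: [-1.6, -0.0, 1.6]
opening: 0.0127
```

```bash
python3 fs.py
```

```text
t 20.275 foot [60.4734 56.6966 25.4911] F [-1.6045 -0.0236  1.5552] M [-0.04    0.5264  0.0097] op 0.0127
F box [-1.5995  0.1287  1.5552]
box unit in tool x [-0.9658 -0.0004  0.2593] y [-0.0007  1.     -0.001 ] z [-0.2593 -0.0012 -0.9658]
```

Request:
jog_arm --motion "0.2 0 0.8 0 0 0 1;0.2 0 0.8 0 0 0 1"

```text
time: 20.52
eef_pos: [0.6081, 0.0852, 0.1323]
tool_rot: [0.131, -0.047, 0.99, 0.006]
force: [-4.1, 0.5, 4.8]
opening: 0.013
```

```bash
python3 fs.py;python3 snap.py q wrist side
```

```text
t 20.525 foot [60.6268 56.7142 25.5042] F [-4.0706  0.522   4.8422] M [-0.0187  0.7885  0.0207] op 0.013
F box [-4.0027  0.9058  4.8422]
box unit in tool x [-0.9656 -0.0005  0.26  ] y [-0.0008  1.     -0.0011] z [-0.26   -0.0013 -0.9656]
20.575 [0.6081 0.0852 0.1323] [ 0.0214  0.022  -0.202   1.0844  0.018  -0.0719] [-0.9612 -0.0924]
```

View pics/q_wrist.png

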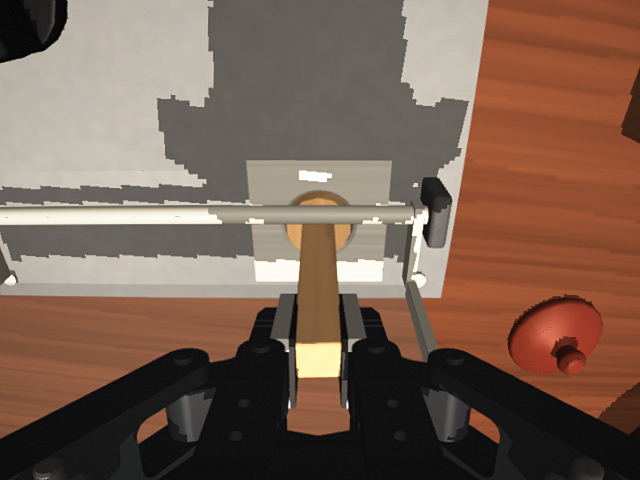

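View pics/q_side.png

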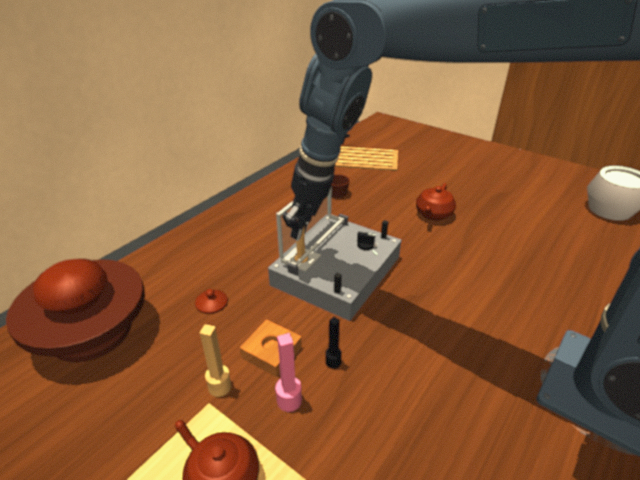

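The foot bottoms at z ≈ 25.5, and the image shows the shoulder flush inside the bore at (320,215), with about 5 N. Now I open partway, then withdraw slowly to the front so the flap settles onto the pin.

Request:
jog_arm --motion "-0.2 0 -0.8 0 0 0 1;-0.2 0 -0.8 0 0 0 0.7;-0.2 0 -0.8 0 0 0 0.45;-0.2 0 -0.8 0 0 0 0.45;-0.2 0 -0.8 0 0 0 0.45"

```text
time: 21.25
eef_pos: [0.607, 0.0851, 0.1309]
tool_rot: [0.129, -0.047, 0.99, 0.006]
force: [-2.6, -0.3, -2.0]
opening: 0.0472
```

```bash
python3 fs.py;python3 snap.py r wrist side
```

```text
t 21.25 foot [59.4556 56.763  24.0832] F [-2.5724 -0.2936 -1.9818] M [-0.067   0.8608 -0.0109] op 0.0472
F box [-2.5887 -0.0483 -1.9818]
box unit in tool x [-0.9665 -0.0004  0.2566] y [-0.0007  1.     -0.0009] z [-0.2566 -0.001  -0.9665]
21.3 [0.607  0.0851 0.1309] [ 0.0214  0.0231 -0.203   1.0859  0.018  -0.0719] [-0.9621 -0.0924]
```

View pics/r_wrist.png

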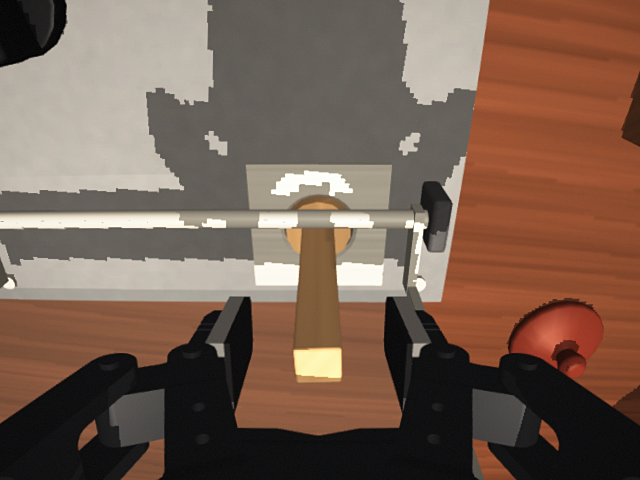

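The pin stands free in the socket, with its top at (318,363) between the open fingers. I withdraw horizontally to the front.

Request:
jog_arm --motion "5 0 -1.3 0 0 0 0.45;11 0 -3 0 0 0 0.45;17 0 -4.6 0 0 0 0.45;23 0 -6.2 0 0 0 0.45;29 0 -7.8 0 0 0 0.45;35 0 -9.4 0 0 0 0.45;42 0 -11.3 0 0 0 0.45;50 0 -13.4 0 0 0 0.45;58 0 -15.5 0 0 0 0.45;66 0 -17.7 0 0 0 0.45;66 0 -17.7 0 0 0 0.45"

```text
time: 22.72
eef_pos: [0.5392, 0.0786, 0.132]
tool_rot: [0.13, -0.047, 0.99, 0.006]
force: [0.3, -0.1, 1.3]
opening: 0.0468
```

```bash
python3 fs.py;python3 snap.py s wrist side
```

```text
t 22.725 foot [-8.585  56.7074 25.1762] F [ 0.2647 -0.0547  1.2952] M [-0.0322  0.2565 -0.0218] op 0.0468
F box [ 0.2583 -0.0796  1.2952]
box unit in tool x [-0.9659 -0.0004  0.2588] y [-0.0007  1.     -0.001 ] z [-0.2588 -0.0011 -0.9659]
22.775 [0.5397 0.0786 0.1321] [ 0.0105 -0.1584 -0.3731  1.0947  0.0209 -0.0824] [-0.9614 -0.0923]
```

View pics/s_wrist.png

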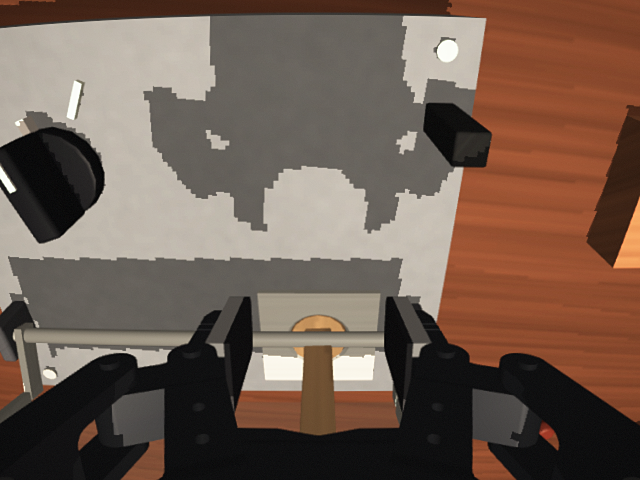

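View pics/s_side.png

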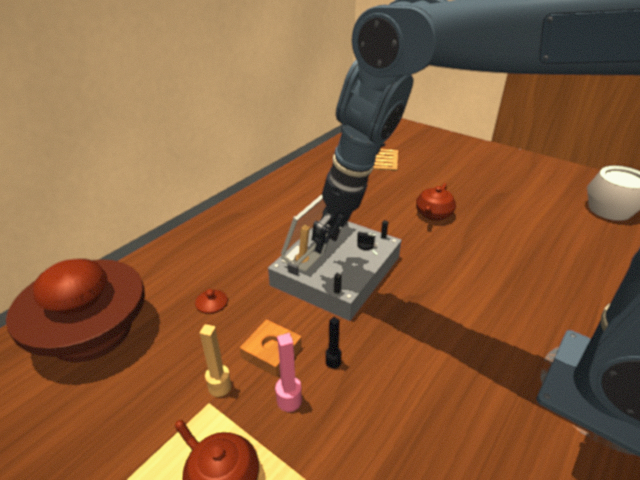

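The flap has come down onto the pin, and the pin leans slightly in the socket with the foot down. I back out further, then go over the knob to look.

```bash
python3 - <<'E'
from h import *
s=robot.sense();r=Rt(0)
for p in [(-.075,-.058,.23)]:
    print(target(s,[*B(p[0],p[1]),p[2]],Rt=r))
E
```

```text
(array([  36.8323, -113.6505, -111.0757]), array([-0.0633, 15.0358,  0.031 ]))
```

Request:
jog_arm --motion "30 0 -8 0 0 0 0.3;68 0 -18 0 0 0 0;62 -30 -45 0 5 0 0;52 -70 -78 0 10 0 0;37 -113.6 -111 0 15 0 0;37 -113.6 -111 0 15 0 0;37 -113.6 -111 0 15 0 0"

```text
time: 23.7
eef_pos: [0.4866, -0.0405, 0.2293]
tool_rot: [-0.0, -0.047, 0.999, -0.0]
force: [0.4, -0.1, -0.0]
opening: 0.0856
```

```bash
python3 snap.py t wrist side top
```

```text
23.8 [ 0.4855 -0.0396  0.2287] [-0.2188 -0.0537 -0.0571  1.5688 -0.0007 -0.3152] [-0.9954 -0.0963]
```

View pics/t_wrist.png

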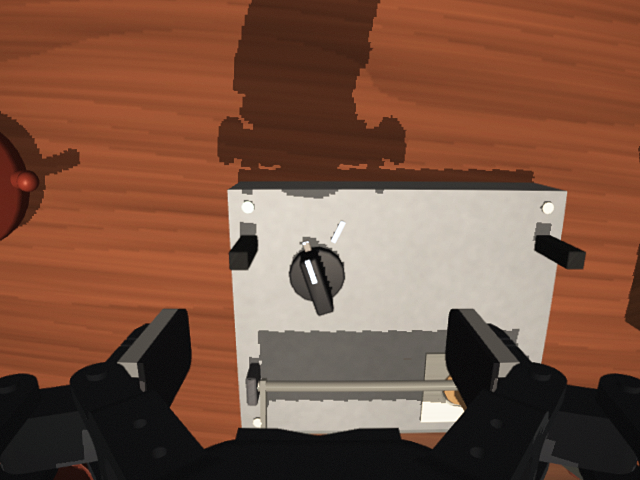

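View pics/t_side.png

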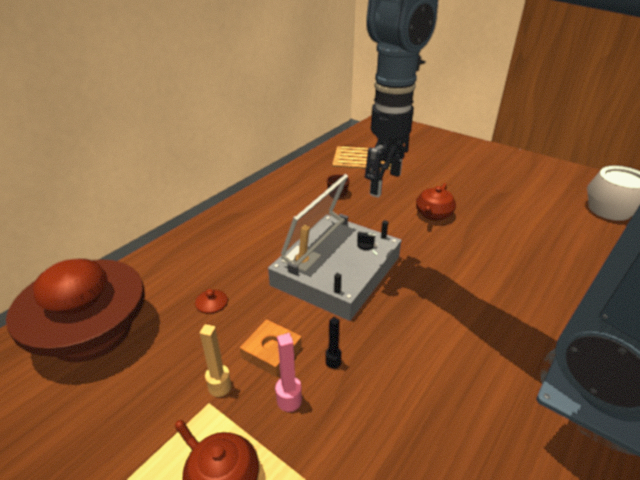

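The side view shows the flap propped, leaning on the pin at (304,245). The wrist view shows the knob at (317,275), the pointer line at (311,272) and the white rib at (338,232).

```bash
python3 - <<'E'
import cv2
t=cv2.imread('pics/t_wrist.png');cv2.imwrite('pics/t1.png',cv2.resize(t[210:325,270:370],None,fx=5,fy=5,interpolation=cv2.INTER_CUBIC))
t=cv2.imread('pics/t_top.png');cv2.imwrite('pics/t2.png',cv2.resize(t[200:320,250:400],None,fx=4.5,fy=4.5,interpolation=cv2.INTER_CUBIC))
E
```

```text
(no output)
```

View pics/t1.png

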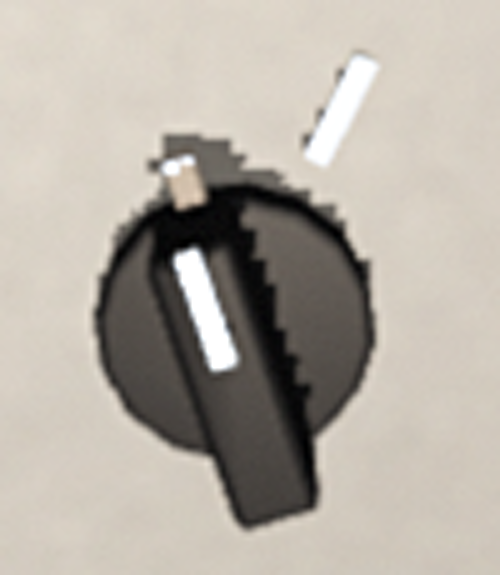

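View pics/t2.png

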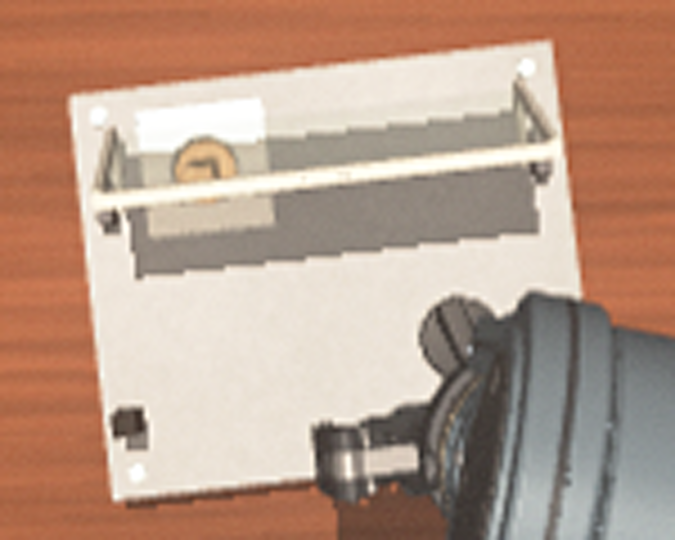

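```bash
cat > ang.py <<'E'
from h import *
import pickle
def tb(P):
    d=P[:,:2]-BX;return np.c_[np.cos(BY)*d[:,0]+np.sin(BY)*d[:,1],-np.sin(BY)*d[:,0]+np.cos(BY)*d[:,1]]*1000
def ang(tag,a,b,z):
    c,s=pickle.load(open(tag,'rb'));Q=tb(plane(c,[a,b],z));d=Q[0]-Q[1]   # outward a
    # clockwise from -x: 0.45 + atan2(dy, -dx)   (-x -> +y clockwise)
    return Q,0.45+np.arctan2(d[1],-d[0])
E
python3 - <<'E'
from ang import *
f='pics/t_wrist.pkl';C=lambda u,v:[270+u/5,210+v/5]
print('pointer',ang(f,C(186,250),C(225,370),.084))
print('bar L edge',ang(f,C(155,265),C(243,525),.084))
print('bar R edge',ang(f,C(232,250),C(315,500),.084))
print('rib',ang(f,C(366,58),C(316,160),.053))
c,s=pickle.load(open(f,'rb'))
print('knob disc ctr',tb(plane(c,[C(237,320)],.06)), 'bar tail',tb(plane(c,[C(280,515)],.084)))
print(proj(c,[[*B(-.04,-.058),.083]]),(proj(c,[[*B(-.04,-.058),.083]])-[270,210])*5)
E
```

```text
pointer (array([[-59.8465, -64.7587],
       [-43.6383, -59.8361]]), np.float64(0.1551454913168399))
bar L edge (array([[-57.8508, -68.7262],
       [-21.8913, -57.5147]]), np.float64(0.14777048205130155))
bar R edge (array([[-59.8425, -58.9052],
       [-25.4524, -48.0383]]), np.float64(0.14394008273339132))
rib (array([[-78.2894, -40.3474],
       [-63.6514, -47.1783]]), np.float64(0.8866150359816595))
knob disc ctr [[-42.3145 -58.3065]] bar tail [[-23.3185 -52.635 ]]
[[317.8449 288.7349]] [[239.2247 393.6744]]
```

```bash
python3 - <<'E'
from ang import *
ct,s=pickle.load(open('pics/t_top.pkl','rb'));cs,_=pickle.load(open('pics/t_side.pkl','rb'))
P=plane(ct,[[250+100/4.5,200+200/4.5],[250+550/4.5,200+152/4.5]],.187);print('edge box mm',tb(P))
for a in (1.1,1.2,1.3,1.4): print(a,45-118*np.cos(a)+30*np.sin(a),65+118*np.sin(a)+30*np.cos(a))
s=robot.sense()
r=Rt(0)*R.from_rotvec([0,0,-.30])
for z in (.15,.09): print(z,target(s,[*B(-.041,-.058),z],Rt=r))
E
```

```text
edge box mm [[ 35.9319  95.5483]
 [ 34.5295 -96.4843]]
1.1 18.211878473624935 183.7703521300167
1.2 30.202957550769305 185.8513447784329
1.3 42.341883784814485 186.72483073796639
1.4 54.50736903742536 186.38208242564554
0.15 (array([-35.2719,  -1.2117,  78.7237]), array([ -0.0094,  -0.0878, -17.0899]))
0.09 (array([-35.361 ,  -1.1884, 138.7237]), array([ -0.0094,  -0.0878, -17.0899]))
```

Request:
jog_arm --motion "-12 0 25 0 0 -9 0.2;-24 -0.6 50 0 0 -17 0.3;-35 -1 79 0 0 -17 0.35;-35 -1 79 0 0 -17 0.35"

```text
time: 24.35
eef_pos: [0.5186, -0.0368, 0.1474]
tool_rot: [-0.003, -0.196, 0.981, 0.001]
force: [-0.0, 0.1, 1.2]
opening: 0.0555
```

```bash
python3 snap.py u wrist; python3 - <<'E'
from h import *
s=robot.sense();r=Rt(0)*R.from_rotvec([0,0,-.30]);print(s['eef_pos'],s['opening'])
for z in (.15,.09): print(z,target(s,[*B(-.041,-.058),z],Rt=r))
E
```

```text
24.35 [ 0.5186 -0.0368  0.1474] [-0.1993  0.0452 -0.12    1.4121 -0.001  -0.593 ] [-0.9235 -0.3836]
[ 0.5195 -0.0372  0.1494] 0.05582577880367104
0.15 (array([-0.8182, -0.5132, -0.5935]), array([ 0.0612, -0.2022, -0.0916]))
0.09 (array([-1.0299, -0.5771, 59.4061]), array([ 0.0612, -0.2022, -0.0916]))
```

View pics/u_wrist.png

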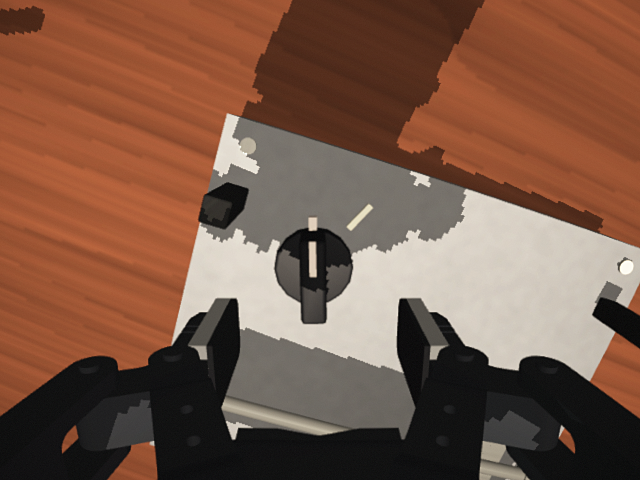

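The bar is lined up with the tool but sits about 2 mm to the left of the jaw centre (column 313 against 319). I shift, then go down with the fingers clear of the disc.

Request:
jog_arm --motion "-1 -2 12 0 0 0 0.35;-1 -2.3 30 0 0 0 0.35;-1 -2.3 45 0 0 0 0.35;-1 -2.3 54 0 0 0 0.35;-1 -2.3 59.5 0 0 0 0.35;-1 -2.3 59.5 0 0 0 0.35"

```text
time: 25.15
eef_pos: [0.523, -0.04, 0.0908]
tool_rot: [-0.0, -0.195, 0.981, -0.0]
force: [0.7, 0.4, 0.6]
opening: 0.0553
```

```bash
python3 snap.py v wrist; python3 fs.py
```

```text
25.15 [ 0.523  -0.04    0.0908] [-0.2037  0.0764 -0.2014  1.2934 -0.0011 -0.5958] [-0.9241 -0.3821]
t 25.2 foot [-37.2411 -59.9066 -15.6485] F [-0.4242 -0.6879  0.2106] M [ 0.0644 -0.0403  0.0418] op 0.0556
F box [-0.4876 -0.6446  0.2106]
box unit in tool x [-0.9562 -0.2928  0.0002] y [-0.2928  0.9562 -0.0012] z [ 0.0002 -0.0012 -1.    ]
```

View pics/v_wrist.png

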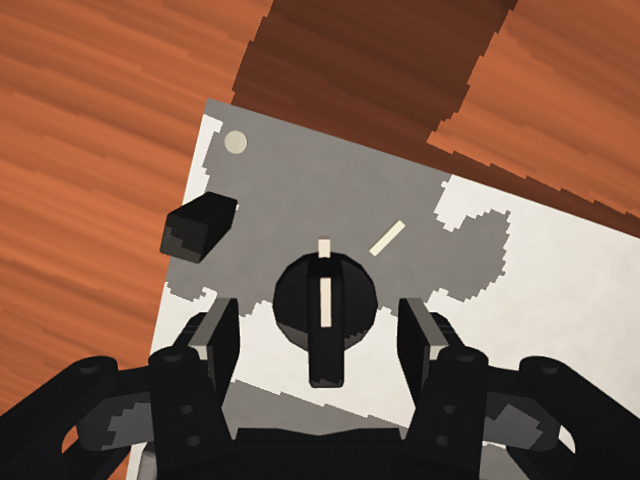

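```bash
python3 - <<'E'
from ang import *
c,s=pickle.load(open('pics/v_wrist.pkl','rb'));R0=q2R(s['tool_rot'])
for uv,z in (([325,302],.06),([326,384],.084),([326,258],.084)):
    print(R0.inv().apply(plane(c,[uv],z)[0]-s['eef_pos'])*1000)
E
```

```text
[ 3.3641  2.4886 30.8222]
[-15.8642   2.5041   6.8041]
[27.5001  2.2971  6.845 ]
```

The knob axis measures 3.5 mm (tool x) and 2.4 mm (tool y) from the TCP. I centre on it and close.

Request:
jog_arm --motion "3.5 2.2 0 0 0 0 0.35;3.5 2.2 0 0 0 0 0.6;3.5 2.2 0 0 0 0 0.8;3.5 2.2 0 0 0 0 1;3.5 2.2 0 0 0 0 1;3.5 2.2 0 0 0 0 1"

```text
time: 25.95
eef_pos: [0.5191, -0.039, 0.0917]
tool_rot: [0.0, -0.195, 0.981, -0.0]
force: [-2.2, 1.8, 5.0]
opening: 0.0102
```

```bash
python3 snap.py w wrist; python3 fs.py
```

```text
25.95 [ 0.5191 -0.039   0.0917] [-0.2037  0.065  -0.2116  1.2939 -0.0003 -0.5961] [-0.924  -0.3825]
t 26.0 foot [-41.2848 -58.4422 -15.2726] F [-2.0879  2.1826  4.3557] M [0.5392 0.4849 0.0421] op 0.0102
F box [-1.8715  2.3708  4.3557]
box unit in tool x [-0.9561 -0.2931  0.0003] y [-0.2931  0.9561 -0.0004] z [-0.0001 -0.0005 -1.    ]
```

View pics/w_wrist.png

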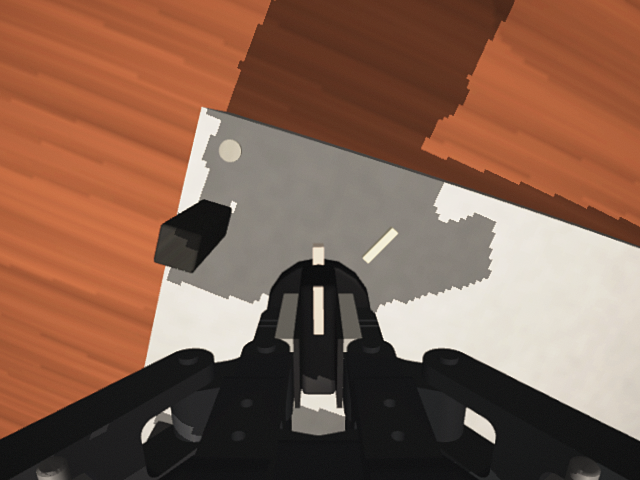

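Gripped, opening 10 mm. I turn clockwise (+z tool) about 43°, the measured gap from 0.15 to 0.90.

Request:
jog_arm --motion "0 0 0 0 0 8 1;0 0 0 0 0 16 1;0 0 0 0 0 24 1;0 0 0 0 0 32 1;0 0 0 0 0 38 1;0 0 0 0 0 42 1;0 0 0 0 0 43 1;0 0 0 0 0 43 1;0 0 0 0 0 43 1"

```text
time: 27.12
eef_pos: [0.5191, -0.0379, 0.0917]
tool_rot: [0.0, 0.178, 0.984, 0.001]
force: [-2.2, 5.0, 4.8]
opening: 0.0103
```

```bash
python3 snap.py x wrist; python3 fs.py
```

```text
27.125 [ 0.5191 -0.0379  0.0917] [-0.203   0.0649 -0.2116  1.2943  0.0021  0.1544] [-0.9368  0.3498]
t 27.175 foot [-41.2506 -57.3461 -15.2619] F [-2.1058  4.5976  5.4027] M [0.9956 0.4912 0.0013] op 0.0103
F box [-1.6602  4.7766  5.4027]
box unit in tool x [-0.8994  0.4371  0.0005] y [0.4371 0.8994 0.002 ] z [ 0.0004  0.002  -1.    ]
```

View pics/x_wrist.png

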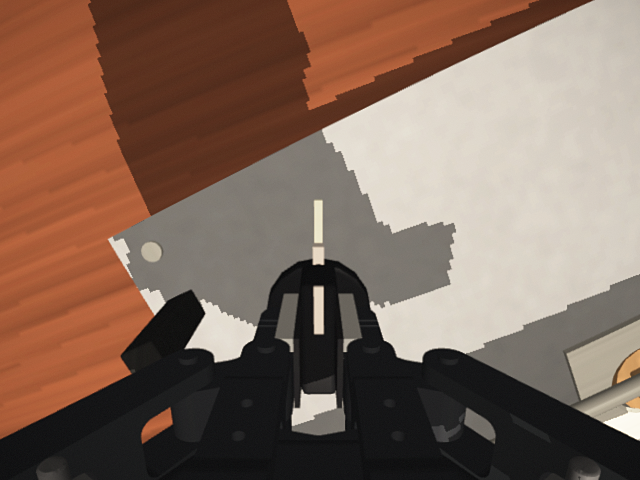

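The pointer line (u≈318) and the rib (u≈318) now lie on one vertical line. I check the numbers.

```bash
python3 - <<'E'
from ang import *
im=cv2.imread('pics/x_wrist.png')
f='pics/x_wrist.pkl'
for r in (204,220,240,250,260,290,310,330):
    g=im[r,300:340].astype(int).sum(1); 
    idx=np.where(g>560)[0]; print(r,300+idx.min() if len(idx) else None,300+idx.max() if len(idx) else None)
E
```

```text
204 314 321
220 314 321
240 314 321
250 313 323
260 313 322
290 314 322
310 315 322
330 315 322
```

```bash
python3 - <<'E'
from ang import *
f='pics/x_wrist.pkl'
print('rib',ang(f,[317.5,204],[317.5,240],.053));print('ptr',ang(f,[318,290],[318.5,330],.084))
E
```

```text
rib (array([[-77.114 , -41.4554],
       [-64.8973, -47.4049]]), np.float64(0.903193746304771))
ptr (array([[-57.5626, -50.8576],
       [-45.2761, -56.6597]]), np.float64(0.8911878956341119))
```

The pointer reads 0.891 by picture and 0.902 by tool yaw, against the rib at 0.903. I release and rise.

Request:
jog_arm --motion "0 0 0 0 0 0 0.8;0 0 0 0 0 0 0.5;0 0 0 0 0 0 0.4;0 0 0 0 0 0 0.4;0 0 -15 0 0 0 0.4;0 0 -40 0 0 0 0.4;15 5 -70 0 0 0 0.4;50 20 -100 0 0 0 0.4;80 38 -120 0 0 0 0.4;80 38 -120 0 0 0 0.4"

```text
time: 28.42
eef_pos: [0.4581, 0.0256, 0.2151]
tool_rot: [0.003, 0.177, 0.984, -0.0]
force: [0.0, -0.9, -0.6]
opening: 0.0513
```

```bash
python3 snap.py y wrist side top; python3 fs.py|head -2;python3 - <<'E'
import cv2
t=cv2.imread('pics/y_side.png');cv2.imwrite('pics/y1.png',cv2.resize(t[150:330,240:430],None,fx=3.3,fy=3.3,interpolation=cv2.INTER_CUBIC))
E
```

```text
28.525 [0.4581 0.0243 0.2122] [-0.0922 -0.1331 -0.1636  1.5376 -0.0016  0.2655] [-0.9367  0.3501]
t 28.575 foot [-96.2499  10.1372 104.3402] F [-0.1923  0.1313 -0.8329] M [ 0.015  -0.017  -0.0333] op 0.0512
F box [-0.179   0.149  -0.8329]
```

View pics/y_wrist.png

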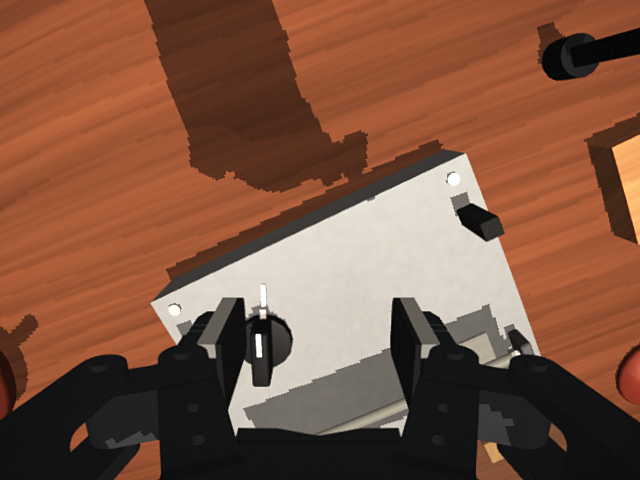

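View pics/y1.png

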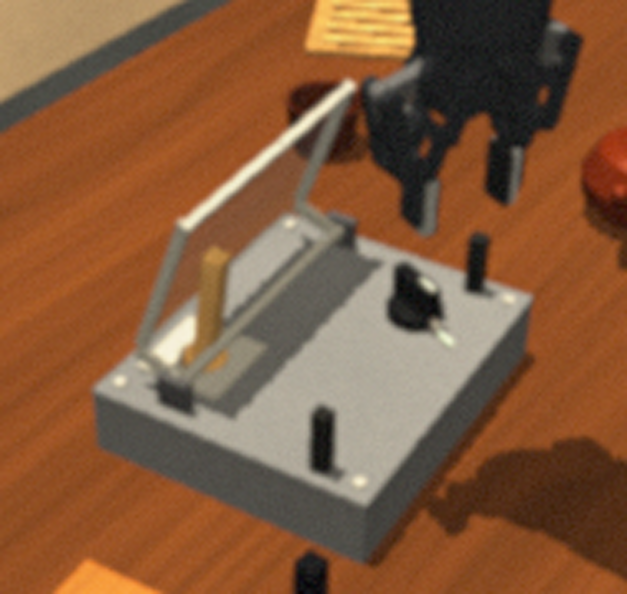

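View pics/y_top.png

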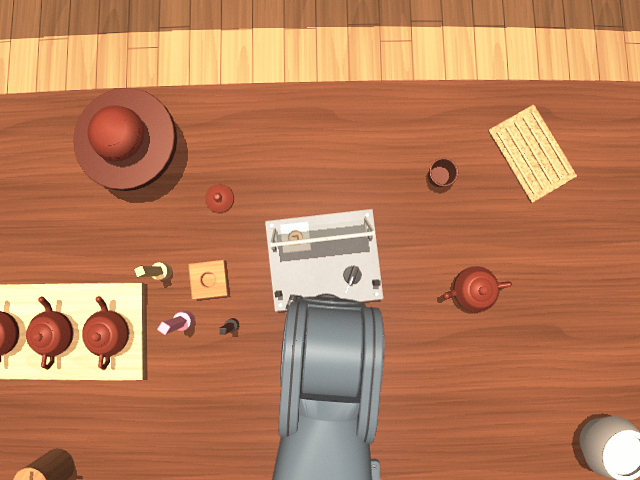

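```bash
python3 - <<'E'
import cv2
t=cv2.imread('pics/y_wrist.png');cv2.imwrite('pics/y2.png',cv2.resize(t[275:395,225:305],None,fx=5,fy=5,interpolation=cv2.INTER_CUBIC))
E
```

```text
(no output)
```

View pics/y2.png

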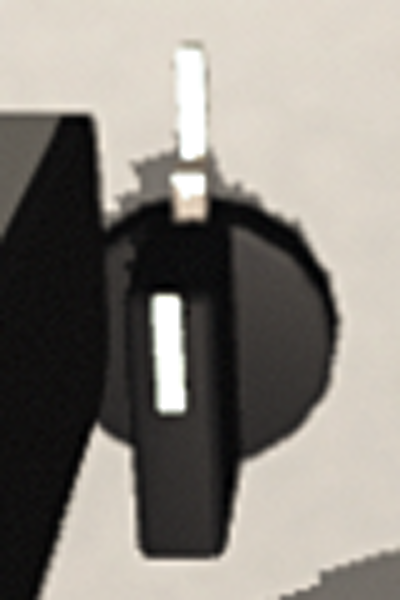

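```bash
python3 - <<'E'
from ang import *
f='pics/y_wrist.pkl';C=lambda u,v:[225+u/5,275+v/5]
print('rib',ang(f,C(191,45),C(191,155),.053));print('ptr',ang(f,C(166,295),C(171,410),.084))
E
```

```text
rib (array([[-78.6577, -39.9223],
       [-64.1657, -47.6031]]), np.float64(0.9373573257485539))
ptr (array([[-58.7215, -49.8996],
       [-43.9061, -57.1298]]), np.float64(0.9040133974928073))
```

```bash
python3 -c "
from station import robot
print(robot.sense()['time'],robot.close_job())"
```

```text
the job is handed in; nothing more can be done
28.575 None
```

The flap is propped open on the pin and the knob's pointer is lined up with the white rib. I handed the job in at 28.6 s, with the arm clear of the box.

**What I did:** I took the smaller tan pin from its rest and used it to lift the flap open. I then felt for the socket. The first touch landed on the collar, with about 8–9 N on the wrist. A 3 mm shift towards the back let the foot drop in freely, and it bottomed at about z = 25.5 mm. I let go, backed out to the front so the flap came down onto the pin, then gripped the knob and turned it clockwise by about 43°.

**Last checks:**
- **Flap:** the final side and top pictures show it leaning on the pin. I worked out about 1.24 rad from a top view taken before the knob turn; the expected range is 1.1–1.4.
- **Pin:** its foot is down in the bore.
- **Knob:** the pointer read 0.902 by the tool angle while gripped, and 0.904 by picture after release (target 0.90).
- **Clay pieces:** the teapot, lid and cup are where they were.

**Where checks disagreed:**
- **Rib angle:** the pictures gave 0.887, 0.903 and 0.937 for the rib, so reading it this way is good to about 0.03 rad.
- **Pin's position in the grip:** my camera estimate was about 3–4 mm off; the feel at the socket corrected it.
- **Hinge bar:** it appears to cross above the socket, but the pin passed it with no measurable force.

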